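Lift a hot capped tube from the bath rack with spring forceps closed to their mark

ROBOT

A 6-joint arm with a two-finger parallel gripper is mounted at the origin on the work surface. World frame = base frame: x ahead of the robot, y to its left, z up, the work surface at z = 0. Lengths are in m, angles in rad, forces in N, time in s.
With the tool pointing down it reaches from about 0.425 to 0.95 m from the base axis. Payload 3.5 kg.
Tool frame: the origin (TCP) lies midway between the tips of the shut fingers; the grasp point (between the pads) lies 19 mm behind it (ctrl.tcp_to_grasp is the distance from the TCP to the grasp point, in m); z points along the fingers, x is the direction in which the jaws open and shut, and the axes are right-handed (so a half turn about z gives the same grasp; the last joint's range is limited). The gripper opens to 85 mm and grips with 20 to 120 N. Pads are 22 mm wide; open, the fingers measure 114 mm over their backs; the gripper's body (76 mm by 85 mm) begins 54 mm behind the grasp point. The pads swing forward as they close: fully open they stand 13 mm farther back than shut.
Start: joints at [1.055, 0.286, 1.577, -0, 1.279, -0.15], TCP at [0.241, 0.63, 0.192] pointing down, gripper open.
Joint ranges: [-2.77, 2.77], [-0.9, 2.22], [0.21, 2.48], [-1.53, 4.67], [0.24, 2.81], [-2.84, 2.84]. Speed limits (rad/s): [2.79, 2.79, 3.14, 3.14, 3.14, 3.14].

INTERFACE

Orientations are given as a unit quaternion [x, y, z, w].
In Python, from plant import ctrl, cams, workorder, spotter gives the robot as it stands. The module is installed in compiled form; this text tells all that it offers.
- The arm moves only by the tool send_rows, never from a script. Its argument "motion" is one flat list of numbers, 5 for each row, row after row: the shift along the tool's x, y, z in cm, then the turn about the tool's z in rad, then the finger opening in cm, from 0 to 8.54. In form: [tx, ty, tz, spin, gripper, tx, ty, tz, spin, gripper, ...]. A call has 1 to 12 rows; each row shifts and turns the pose as measured when the row begins, along the tool's axes as they then stand; what a row does not reach is not made up. A row lasts 1/10 s, in which the tool goes at most 50 mm and 8.59 degrees, less where a joint would pass 70% of its speed; a pose out of reach is approached as far as the arm can. A call is refused whole if a number of a shift passes 5 or a number of a turn 0.15, either way. A call with a gripper value outside its range is refused whole. The fingers move at their own pace and stop on an object; "grip_force" is the grip in N (left out, the last holds). Time passes only in rows, so rows that do not move let the fingers close. It gives the time, the measured TCP pose, the force and the opening at its end, in the units of the state.
- ctrl.get_state(): the state, without advancing time (a new reading comes with each control period).
- cams.read_camera(name): name is "side" or "top" or "wrist"; returns (picture, depth): 400x640x3 uint8, red, green, blue; 400x640 float32, m along the optical axis (not along the pixel's ray), 0 where there is no reading.
- cams.camera_params(name): a dict with "fx", "fy", "cx", "cy" (pixels), "k1" (the pictures are not rectified: a ray, as slopes to the right and down, at radius r is drawn at 1 + k1 r^2 times it, then the intrinsics apply), "xyz" and "attitude" of the camera in the world; the wrist camera has in their place "mount" (4x4, takes a point from camera to tool coordinates, whose origin is the TCP and whose axes are the tool frame's). Camera axes: x right, y down, z forward; pixel columns grow to the right and rows downward; lengths in m; the calibration is good to about 2 mm. A picture is of the moment at which its call begins: read the wrist's pose just before it. camera_params takes no time and is no camera call.
- workorder.sign_off(): hands the job in, once; it reports no verdict.
Trained networks look in the newest picture that a camera, given by its name, has taken for a name from the list of things; names that differ only in an ending like _2 or _b are one class to them, and where a whole thing is asked for, a point or a joint stands for the part that bears it (a point fixed in the world has none). Each returns a list of dicts, best first, with "conf" (0 to 1); they miss things now and then, are a little off and sometimes report something else, mostly with a low value. They report only what shows in the picture. A call takes as long as a camera call. They do not tell look-alikes from the thing itself.
- spotter.trace(target, camera): "mask" (400x640 bool, what is visible of it) and "bbox" ([left, top, width, height] in pixels, round what is visible of it).
The state is a dict: "time": time; "qpos": joint angles; "dq": joint speeds; "joint_efforts": joint torques, N m; "eef_pos": TCP position; "tcp_rot": TCP orientation; "contact_force": force on the tool from outside, world axes, zero at the start; "wrist_torque": the same for the moment, N m; "opening": opening from 0.0 (shut) to 1.0 (fully open).
Only numpy, scipy, OpenCV 4.12 (cv2) and the standard library are available. Lean on these libraries where they do the work, as an engineer would, in place of code of your own. Each camera call takes 0.05 s, during which the arm holds its last target.

TASK

Pick up the spring forceps from their rest, bring their open jaws around the capped tube in the hot rack, just under its cap, and there squeeze the forceps until the index meets the engraved line (20 mm between the jaws), so that the jaws close in under the cap without pinching the tube. Then lift the tube out, hanging by its cap, until it is clear of the rack, and finish while holding it there, still, with the forceps steady on the mark: nothing is put down or let go. The tube is hot, so the gripper must never touch it, and the two stoppered tubes, the beaker and the jar are left where they are.

Things in the scene. Friction and masses are not known exactly. Their poses are not given: they have to be found in the camera images.
- forceps: Steel sprung tube forceps, 62 g, 200 mm long, level on their rest; arms 9 mm high. Origin midway between the two thumb pads, half-way up, 40 mm above the bench at the start: hold them here, fingers on the pads. x points to the jaws, y to the left arm, z up. They spring apart about a joint 100 mm behind the origin, both arms alike, sideways only
- left_pad (a point): centre of the left thumb pad's outer face; the right pad mirrors it. Flat ridged plates 30 mm long, 16 mm high, facing sideways. Width over both outer faces: 55 mm relaxed, 40 mm (faces parallel) on the mark. Each pad pushes back with about 1 N as it begins to move, rising evenly to about 7.5 N on the mark. Gap between jaws = 20 mm + 1.65 x (width - 40 mm)
- gauge_line (a point): engraved black line, the 20 mm gap mark, on the gauge tongue that is fixed to the left arm and lies across both arms, 33 mm ahead of the origin; on the mark it meets the black line on the small index block of the right arm. Shorter, finer scale lines lie beside it, towards the tongue's end
- jaws (a point): midpoint between the jaws, 65 mm ahead of the forceps' origin on its x axis, at the same height. The jaws are two half-round strips (110 degrees each), 5 mm high (2.5 mm above and below this point), 3 mm thick. On the mark they form a ring of 20 mm inner diameter about this point, open at front and back; relaxed, each stands 12.4 mm further out (gap 45 mm)
- forceps_left (a joint): closing angle of the left arm (the right arm always moves the same), rad: 0 relaxed (gap 45 mm), 0.075 on the mark (gap 20 mm), growing as the forceps are squeezed; 0.001 rad is 0.33 mm of gap or 0.2 mm of pad width
- tube: the tube to lift: upright milky plastic tube, 16.5 mm outside diameter, conical foot, with a white screw cap 23.5 mm in diameter and 13 mm high, 11 to 18 g. Origin: on its axis at the underside of the cap, 108 mm above the bench at the start; z up its axis. The foot is 106 mm below the origin, the top of the cap 13 mm above it
- rack: fixed stainless rack with perforated sides, 54 x 174 x 70 mm high (top face 70 mm above the bench), two rows of seven square cells, 24 mm pitch, in which tubes stand with 1 mm of play all round. Origin: centre of its underside, on the bench; x across the two rows, y along them. The three tubes stand in the row on the robot's side (x = -12 mm), at y = -72, 0 and +72 mm in any order
- rest: fixed stainless rest on which the forceps lie, 185 mm long, origin on the bench below the forceps' origin: it carries them near their rear end (105 mm behind) and under the arms (37 mm ahead of the origin) and leaves the pads free; its base plate is 44 mm wide and 3 mm thick; small lips rise 5 mm above the carrying faces
- stoppered1: bystander: glass tube 16 mm in diameter with a flush black rubber stopper, 106 mm tall over all, in the rack; origin at its foot
- stoppered2: bystander: another such glass tube in the rack; origin at its foot
- beaker: bystander: glass beaker, 70 mm in diameter, 95 mm tall, on the bench; origin centre of its underside
- jar: bystander: amber jar with a black lid, 60 mm in diameter, 80 mm tall, on the bench; origin centre of its underside
Mind the look-alikes: they are no part of the job. Of the things shaped like the forceps, the steel one is meant. Leave any red look-alike of the rest alone.

How it is judged:
On the way, in this order (a step that is already met when the one before it is completed fails the run):
1. the forceps are picked up, clear of their rest (height (world z) of forceps above 0.07 m and contact force between the fingers and forceps above 0.5 N and contact force between forceps and rest below 0.02 N), for 0.2 s.
2. while the tube still stands in the rack, the forceps are squeezed to the mark around it under its cap (value of joint forceps_left between 0.069 and 0.081 rad and horizontal distance between jaws and tube below 0.012 m and z of jaws in the frame of tube between -0.03 and -0.001 m and height (world z) of tube below 0.12 m and angle between tube's own z axis and vertical below 0.2 rad), for 0.3 s.
At the end, for the whole second after the job is handed in: The gripper still holds the forceps steady on the mark (gap 20 mm within 2 mm); the tube hangs by its cap in the jaws, still, upright within 14 degrees, cap underside at least 178 mm above the bench, touching neither rack nor gripper; the forceps touch neither rack nor rest (value of joint forceps_left between 0.069 and 0.081 rad and velocity of joint forceps_left between -0.03 and 0.03 rad/s and height (world z) of tube above 0.178 m and angle between tube's own z axis and vertical below 0.25 rad and linear speed of tube below 0.03 m/s and distance between jaws and tube below 0.012 m and contact force between forceps and tube above 0.03 N and contact force between the fingers and forceps above 1 N and contact force between tube and rack below 0.01 N and contact force between the fingers and tube below 0.01 N and contact force between forceps and rack below 0.05 N and contact force between forceps and rest below 0.05 N); the arm keeps its last pose, push and grip.
It fails at once if the gripper touches the hot tube (contact force between the fingers and tube above 0.5 N).
It fails at once if the tube is pinched or struck hard (over 6 N) by the forceps (contact force between forceps and tube above 6 N).
It fails at once if a stoppered tube is pulled up, tipped or displaced (distance of any of stoppered1, stoppered2 from where it was at the start of the episode above 0.02 m or angle between any of stoppered1, stoppered2's own z axis and vertical above 0.3 rad).
It fails at once if the beaker or the jar is shifted or tipped (distance of any of beaker, jar from where it was at the start of the episode above 0.03 m or angle between any of beaker, jar's own z axis and vertical above 0.3 rad).
It also fails if it takes over 45 s, if anything falls off the work surface, if the arm or the gripper's body presses on something with over 40 N, if the wrist force passes 120 N, or if a joint passes its speed limit or range.

## Working session

There is one attempt and no reset: what is moved stays moved. The work goes in short steps, Python scripts to look and compute and a tool call to move; the robot and the scene stay as the last step left them, time stands still between calls to the robot, and variables do not carry over. Pictures are saved under pics/ and viewed, and the job is handed in when it is done.

Besides the shell and the picture viewer there is one more tool, called after "Call:" as name(argument=value, ...) on one line, values as JSON. send_rows: Moves the arm, as the interface text tells. Its arguments: {"type":"object","properties":{"motion":{"type":"array","items":{"type":"number"}},"grip_force":{"type":"number"}},"required":["motion"]}

```bash
ls; mkdir -p pics; cat > h.py <<'E'
import numpy as np, cv2
from scipy.spatial.transform import Rotation as R
from plant import ctrl,cams,workorder,spotter
E
python3 - <<'E'
from h import *
print(ctrl.get_state(), ctrl.tcp_to_grasp)
for n in ["side","top","wrist"]:
    p=cams.camera_params(n); print(n,p)
    im,d=cams.read_camera(n); cv2.imwrite(f"pics/{n}0.png",im[:,:,::-1]); np.save(f"{n}0.npy",d)
E
```

```text
pics
{'time': 0.0, 'qpos': array([ 1.05499515e+00,  2.87186719e-01,  1.57818793e+00, -1.65996288e-05,
        1.27859750e+00, -1.50020168e-01]), 'dq': array([-0.00081911, -0.00010329,  0.00115308,  0.0002524 ,  0.00029676,
        0.00029691]), 'joint_efforts': array([ 2.53840284e-03, -4.05977225e+01, -2.92632312e+01, -5.43109707e-05,
        5.85250804e-03,  9.43038202e-06]), 'eef_pos': array([0.24104672, 0.62968637, 0.19102733]), 'tcp_rot': array([ 8.23915148e-01,  5.66711932e-01, -1.06654375e-03,  5.27309597e-04]), 'contact_force': array([-0.09148321, -0.04375139, -1.31170363]), 'wrist_torque': array([0.01150362, 0.02959668, 0.00045327]), 'opening': 0.9993257651544208} 0.0187
side {'fx': 387.72413070469463, 'fy': 387.72413070469463, 'cx': 320.4873097031014, 'cy': 201.3371355893141, 'k1': -0.08958860057360292, 'xyz': array([0.43487052, 0.68592514, 0.70496201]), 'attitude': array([-0.0505791 ,  0.90395241, -0.42369168,  0.02823392])}
top {'fx': 444.21994332770646, 'fy': 444.21994332770646, 'cx': 321.01535394359735, 'cy': 198.11636036411144, 'k1': 0.03866910999990509, 'xyz': array([ 0.36417845, -0.06404356,  1.29323573]), 'attitude': array([-0.7019109 ,  0.70982803, -0.03589911,  0.04665307])}
wrist {'fx': 338.24415902842344, 'fy': 338.24415902842344, 'cx': 317.51813119226506, 'cy': 200.42595761995636, 'k1': -0.06597361908262463, 'mount': array([[ 9.99999819e-01,  5.50120020e-04,  2.43797174e-04,
         2.77117030e-04],
       [-5.98372171e-04,  9.51845212e-01,  3.06578430e-01,
        -7.87493885e-02],
       [-6.34022408e-05, -3.06578520e-01,  9.51845369e-01,
        -1.81500214e-01],
       [ 0.00000000e+00,  0.00000000e+00,  0.00000000e+00,
         1.00000000e+00]])}
```

View pics/side0.png

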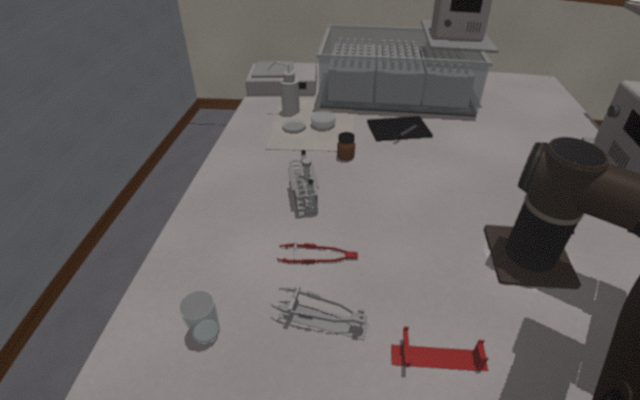

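View pics/top0.png

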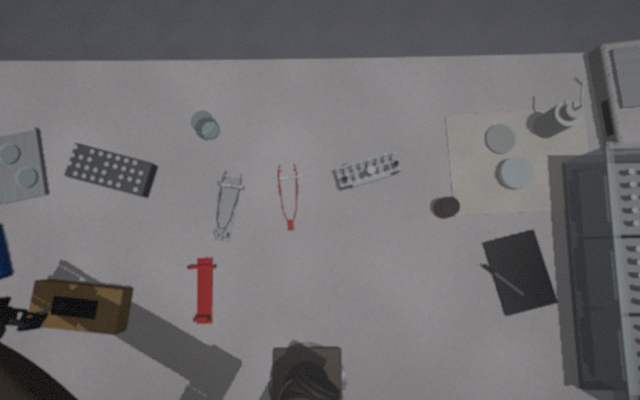

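View pics/wrist0.png

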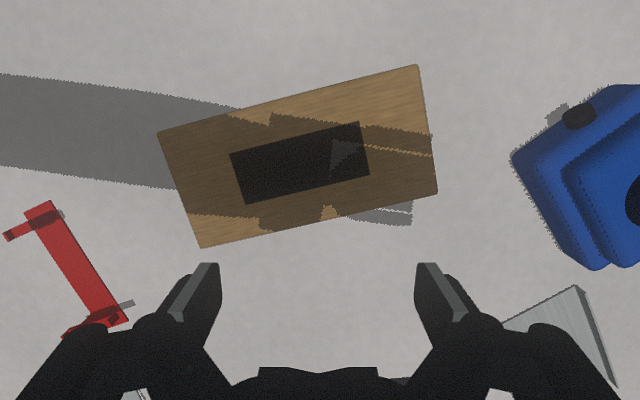

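The side and top views show the steel forceps on their rest (top px ~229,205), a red look-alike at (288,195), the red rest at (204,290), the rack at (366,170), the beaker at (205,125) and the jar at (445,207). Next I'll convert these to positions.

```bash
cat >> h.py <<'E'
def pose(name,st=None):
    p=cams.camera_params(name)
    if name=="wrist":
        st=st or ctrl.get_state()
        T=np.eye(4);T[:3,:3]=R.from_quat(st['tcp_rot']).as_matrix();T[:3,3]=st['eef_pos']
        return p,T@p['mount']
    T=np.eye(4);T[:3,:3]=R.from_quat(p['attitude']).as_matrix();T[:3,3]=p['xyz'];return p,T
def rays(p,uv):
    uv=np.atleast_2d(np.asarray(uv,float));K=np.array([[p['fx'],0,p['cx']],[0,p['fy'],p['cy']],[0,0,1]])
    q=cv2.undistortPoints(uv.reshape(-1,1,2),K,np.array([p['k1'],0,0,0.])).reshape(-1,2)
    return np.c_[q,np.ones(len(q))]
def atz(p,T,uv,z):
    r=rays(p,uv)@T[:3,:3].T;o=T[:3,3];return o+r*((z-o[2])/r[:,2])[:,None]
def cloud(p,T,uv,d):
    return (rays(p,uv)*np.asarray(d)[:,None])@T[:3,:3].T+T[:3,3]
def proj(p,T,X):
    X=np.atleast_2d(X);c=(X-T[:3,3])@T[:3,:3];q=c[:,:2]/c[:,2:];r2=(q**2).sum(1,keepdims=True);q=q*(1+p['k1']*r2)
    return q*[p['fx'],p['fy']]+[p['cx'],p['cy']]
E
python3 - <<'E'
from h import *
for n in ["top","side"]:
  p,T=pose(n); d=np.load(f"{n}0.npy")
  print(n,T.round(3).tolist())
  im=cv2.imread(f"pics/{n}0.png")
  for t in ["forceps","rest","tube","rack","stoppered1","beaker","jar","gauge_line"]:
    for o in spotter.trace(t,n):
        m=o['mask'];v,u=np.nonzero(m);dd=d[v,u];k=dd>0
        X=cloud(p,T,np.c_[u,v][k],dd[k])
        print(t,round(o['conf'],2),o['bbox'],m.sum(),np.median(X,0).round(3) if k.any() else None, X.min(0).round(3),X.max(0).round(3))
E
python3 - <<'E'
import cv2
im=cv2.imread("pics/top0.png");cv2.imwrite("pics/top0z.png",cv2.resize(im[100:250,180:420],None,fx=3.3,fy=3.3,interpolation=cv2.INTER_CUBIC))
im=cv2.imread("pics/side0.png");cv2.imwrite("pics/side0z.png",cv2.resize(im[140:350,240:420],None,fx=2.8,fy=2.8,interpolation=cv2.INTER_CUBIC))
E
```

```text
top [[-0.01, -0.993, 0.117, 0.364], [-1.0, 0.012, 0.015, -0.064], [-0.016, -0.116, -0.993, 1.293], [0.0, 0.0, 0.0, 1.0]]
forceps 0.75 [219.7, 184.6, 21.8, 52.9] 118 [0.465 0.235 0.045] [ 0.402  0.185 -0.002] [0.561 0.252 0.051]
forceps 0.72 [281.2, 170.1, 19.8, 60.3] 157 [0.546 0.052 0.013] [ 0.423  0.018 -0.004] [0.6   0.083 0.021]
rest 0.82 [211.6, 176.6, 25.3, 62.4] 722 [0.481 0.228 0.004] [ 0.397  0.199 -0.006] [0.579 0.259 0.049]
rest 0.58 [188.6, 256.9, 30.9, 66.2] 1068 [0.259 0.291 0.004] [ 0.164  0.254 -0.005] [0.346 0.327 0.052]
tube 0.55 [367.2, 164.5, 7.9, 14.2] 82 [ 0.575 -0.181  0.12 ] [ 0.565 -0.192  0.027] [ 0.59  -0.17   0.126]
rack 0.57 [332.7, 153.1, 68.9, 35.8] 1390 [ 0.592 -0.172  0.068] [ 0.538 -0.267 -0.005] [ 0.65  -0.089  0.111]
stoppered1 0.52 [390.4, 161.7, 8.9, 6.8] 45 [ 0.593 -0.247  0.1  ] [ 0.587 -0.255  0.052] [ 0.602 -0.242  0.111]
beaker 0.84 [194.8, 110.3, 26.1, 28.4] 619 [0.732 0.289 0.055] [ 0.69   0.248 -0.003] [0.784 0.315 0.099]
jar 0.74 [429.6, 194.5, 28.5, 21.9] 489 [ 0.479 -0.388  0.078] [ 0.452 -0.444 -0.005] [ 0.518 -0.366  0.087]
gauge_lin
[... 1158 characters left out ...]
 -0.346 -0.002] [ 0.659 -0.082  0.107]
stoppered1 0.64 [304.0, 153.4, 4.4, 6.3] 41 [ 0.598 -0.243  0.1  ] [ 0.592 -0.252  0.082] [ 0.605 -0.238  0.11 ]
stoppered1 0.44 [308.7, 179.7, 2.4, 30.5] 151 [ 0.558 -0.104  0.071] [ 0.551 -0.152  0.01 ] [ 0.567 -0.093  0.109]
beaker 0.7 [180.5, 289.7, 41.7, 55.3] 1666 [0.724 0.287 0.062] [ 0.689  0.194 -0.003] [0.808 0.32  0.099]
jar 0.79 [336.4, 130.4, 19.3, 30.9] 502 [ 0.484 -0.374  0.049] [ 0.453 -0.501 -0.002] [ 0.521 -0.361  0.084]
gauge_line 0.9 [277.7, 242.6, 70.7, 23.0] 330 [0.547 0.076 0.009] [ 0.45   0.025 -0.004] [0.618 0.086 0.018]
gauge_line 0.66 [272.9, 284.9, 78.0, 35.7] 440 [0.531 0.249 0.043] [ 0.429  0.165 -0.   ] [0.594 0.257 0.05 ]
```

View pics/top0z.png

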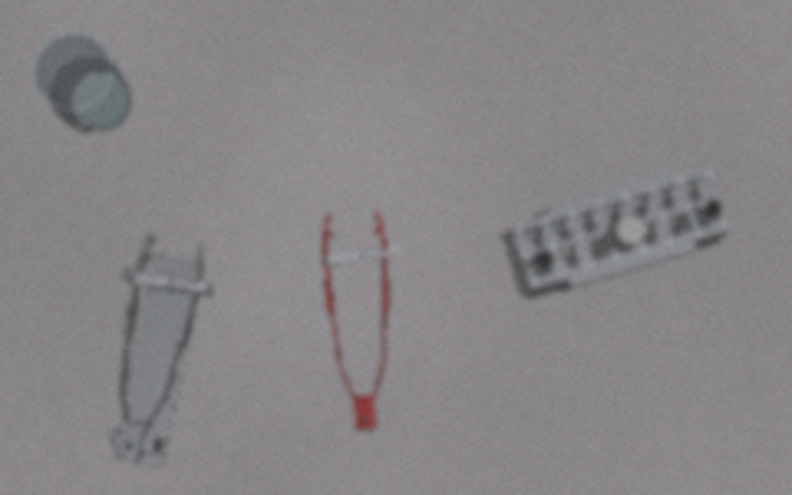

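View pics/side0z.png

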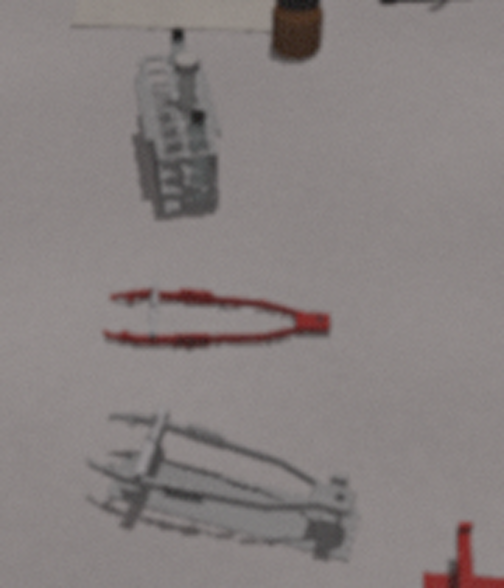

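The networks and depth agree. The forceps lie near (0.50, 0.237), heading about -8°. The capped tube is the middle one, near (0.578, -0.175), between the black stoppers at (0.558, -0.104) and (0.598, -0.245). I'll move to a view above the forceps.

Call:
send_rows(motion=[0,0,0,-0.13,8.5,0,0,0,-0.1,8.5,-3,2.4,0,0,8.5,-3,2.4,0,0,8.5,-3,2.4,0,0,8.5,-3,2.4,0,0,8.5,-3,2.4,0,0,8.5,-3,2.4,0,0,8.5,-3,2.4,0,0,8.5,-3,2.4,0,0,8.5,-3,2.4,0,0,8.5,-3,2.4,0,0,8.5], grip_force=30)

```text
time: 2.15
eef_pos: [0.447, 0.2954, 0.1932]
tcp_rot: [0.747, 0.665, 0.003, -0.0]
contact_force: [0.5, 0.1, -0.0]
opening: 0.99
```

Call:
send_rows(motion=[-3,0,0,0,8.5,-2.5,0.3,0,0,8.5,0,0,0,0,8.5,0,0,0,0,8.5])

```text
time: 2.55
eef_pos: [0.4464, 0.2345, 0.194]
tcp_rot: [0.75, 0.662, 0.004, 0.001]
contact_force: [0.9, -0.3, 0.3]
opening: 0.993
```

```bash
python3 - <<'E'
from h import *
import pickle
st=ctrl.get_state(); print(st['eef_pos'],st['tcp_rot'],st['time'])
im,d=cams.read_camera("wrist"); cv2.imwrite("pics/w1.png",im[:,:,::-1]); pickle.dump((st,d),open("w1.pkl","wb"))
p,T=pose("wrist",st)
for t in ["forceps","rest","left_pad","gauge_line"]:
    for o in spotter.trace(t,"wrist"):
        m=o['mask'];v,u=np.nonzero(m);dd=d[v,u];k=dd>0
        X=cloud(p,T,np.c_[u,v][k],dd[k])
        print(t,round(o['conf'],2),o['bbox'],m.sum(),np.median(X,0).round(3), X.min(0).round(3),X.max(0).round(3))
        np.save(f"m_{t}.npy",m) 
E
```

```text
[0.44643728 0.23452713 0.19397245] [7.49548657e-01 6.61938145e-01 3.76585871e-03 7.22305082e-04] 2.55
forceps 0.76 [277.9, 123.2, 60.3, 172.1] 1861 [0.507 0.237 0.045] [ 0.399  0.179 -0.001] [0.601 0.255 0.05 ]
forceps 0.65 [141.0, 165.2, 65.2, 129.0] 1606 [0.491 0.045 0.012] [ 0.424  0.017 -0.001] [0.584 0.082 0.017]
rest 0.88 [278.4, 115.8, 71.7, 161.3] 5246 [0.487 0.23  0.003] [ 0.393  0.173 -0.002] [0.588 0.268 0.047]
rest 0.79 [322.0, 0.0, 85.8, 66.9] 3344 [0.321 0.293 0.004] [ 0.283  0.255 -0.001] [0.348 0.331 0.048]
left_pad 0.83 [157.1, 186.5, 50.1, 106.8] 626 [0.511 0.071 0.011] [ 0.429  0.01  -0.001] [0.592 0.188 0.25 ]
left_pad 0.71 [279.5, 142.3, 61.9, 155.7] 818 [0.548 0.24  0.045] [ 0.421  0.179 -0.001] [0.593 0.255 0.05 ]
gauge_line 0.86 [155.4, 185.2, 52.6, 112.7] 643 [0.507 0.071 0.011] [ 0.444  0.016 -0.001] [0.584 0.082 0.017]
gauge_line 0.66 [278.2, 180.4, 60.3, 116.3] 783 [0.548 0.239 0.045] [ 0.456  0.179 -0.001] [0.601 0.255 0.05 ]
```

View pics/w1.png

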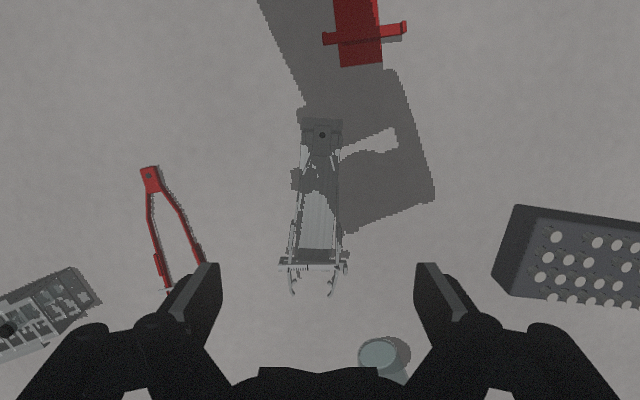

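The wrist view shows the steel forceps with the joint at (321,135), the tongue across at row ~263 and the jaws at (293..333, 290). The picture's down direction is forward. I'll fit the forceps' axis from depth points at arm height.

```bash
python3 - <<'E'
from h import *
import pickle
st,d=pickle.load(open("w1.pkl","rb")); p,T=pose("wrist",st)
v,u=np.mgrid[105:310,265:360]; v=v.ravel();u=u.ravel();dd=d[v,u];k=dd>0
X=cloud(p,T,np.c_[u,v][k],dd[k]); 
print(np.histogram(X[:,2],bins=np.arange(-0.005,0.07,0.005)))
Y=X[(X[:,2]>0.03)&(X[:,2]<0.06)]
im=np.full((500,800),255,np.uint8)
# plan view 3px/mm... x .39-.62 -> 
for x,y,z in Y:
    c=int((x-.385)*3300); r=int((.30-y)*3300)
    if 0<=c<800 and 0<=r<500: cv2.circle(im,(c,r),1,int((z-.03)/.03*180),-1)
for i in range(24): cv2.line(im,(int((.39+i*.01-.385)*3300),0),(int((.39+i*.01-.385)*3300),8 if i%5!=1 else 18),0,1)
cv2.imwrite("pics/plan1.png",im)
im=cv2.imread("pics/w1.png");cv2.imwrite("pics/w1z.png",cv2.resize(im[105:305,260:365],None,fx=3,fy=3,interpolation=cv2.INTER_CUBIC))
E
```

```text
(array([6550, 9848,   79,   71,   68,   78,   96,  249,  356, 1177,  828,
          0,    0,    0,    0]), array([-0.005,  0.   ,  0.005,  0.01 ,  0.015,  0.02 ,  0.025,  0.03 ,
        0.035,  0.04 ,  0.045,  0.05 ,  0.055,  0.06 ,  0.065,  0.07 ]))
```

View pics/plan1.png

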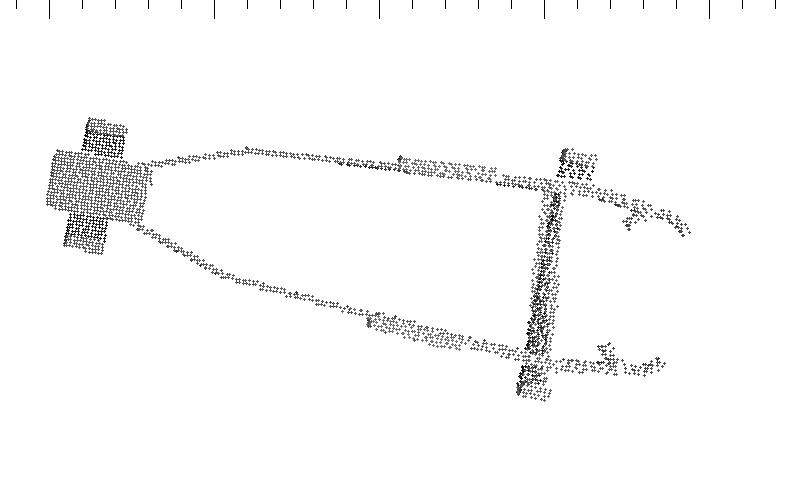

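View pics/w1z.png

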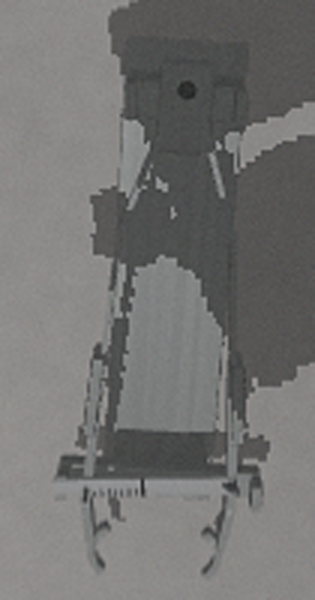

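From the depth plan, the pad centres are left (0.521, 0.249) and right (0.511, 0.199). The origin is (0.516, 0.224) with yaw about -10.8°, and the joint block is 103 mm behind, which is consistent with the sizes given. I'll move over and descend.

Call:
send_rows(motion=[0.1,2.4,0,0.065,8.5,0.1,2.4,0,0,8.5,0.1,2.2,2,0,8.5,0,0,3,0,8.5,0,0,3,0,8.5,0,0,2,0,8.5,0,0,0,0,8.5,0,0,0,0,8.5])

```text
time: 3.6
eef_pos: [0.5199, 0.2346, 0.0921]
tcp_rot: [0.767, 0.641, 0.005, 0.001]
contact_force: [0.5, -0.5, 0.0]
opening: 0.999
```

```bash
python3 - <<'E'
from h import *
import pickle
st=ctrl.get_state(); print(st['eef_pos'],st['time'])
Rm=R.from_quat(st['tcp_rot']).as_matrix(); print(Rm.round(3)); print("yaw x",np.degrees(np.arctan2(Rm[1,0],Rm[0,0])))
print("delta tool cm",Rm.T@(np.array([.516,.2241,.017])-st['eef_pos'])*100)
im,d=cams.read_camera("wrist"); cv2.imwrite("pics/w2.png",im[:,:,::-1]); pickle.dump((st,d),open("w2.pkl","wb"))
p,T=pose("wrist",st)
v,u=np.mgrid[0:400,200:440]; v=v.ravel();u=u.ravel();dd=d[v,u];k=dd>0
X=cloud(p,T,np.c_[u,v][k],dd[k]);Y=X[(X[:,2]>0.03)&(X[:,2]<0.06)]
im=np.full((500,800),255,np.uint8)
for x,y,z in Y:
    c=int((x-.385)*3300); r=int((.30-y)*3300)
    if 0<=c<800 and 0<=r<500: cv2.circle(im,(c,r),1,int((z-.03)/.03*180),-1)
cv2.imwrite("pics/plan2.png",im)
E
```

```text
[0.51987059 0.23457863 0.09214796] 3.6
[[ 0.177  0.984  0.01 ]
 [ 0.984 -0.177  0.005]
 [ 0.007  0.009 -1.   ]]
yaw x 79.79411242607155
delta tool cm [-1.15233832 -0.25935999  7.50498753]
```

View pics/w2.png

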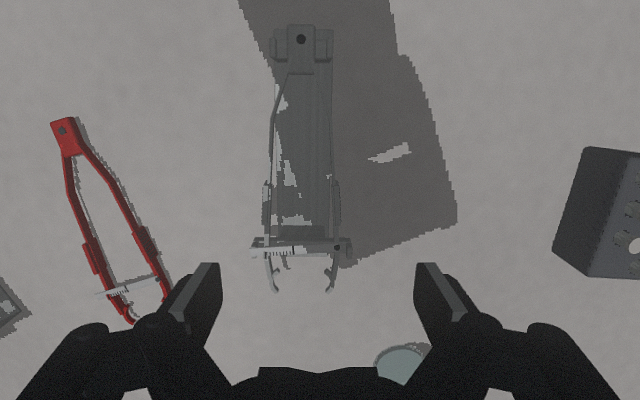

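View pics/plan2.png

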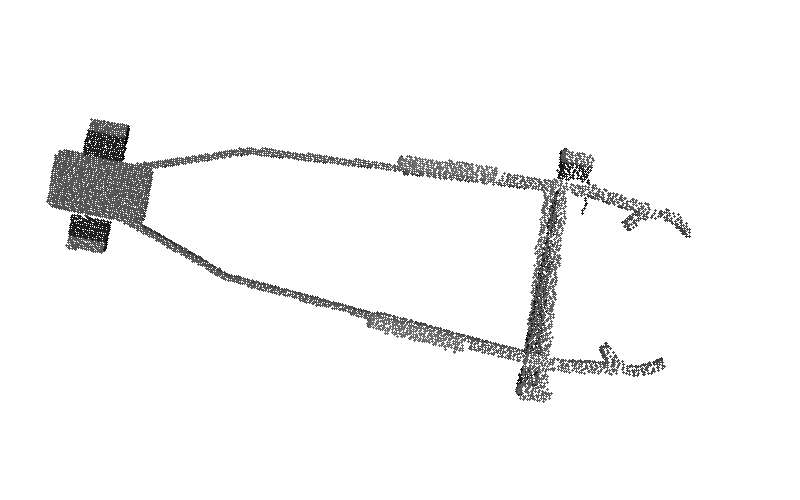

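The second look gives the same plan: pads at the same spots and jaw midpoint (0.580, 0.212), which is 65 mm ahead. I'll correct laterally and descend.

Call:
send_rows(motion=[-0.6,-0.15,0,0.01,8.5,-0.6,-0.15,0,0,8.5,0,0,0,0,8.5,0,0,2,0,8.5,0,0,2,0,8.5,0,0,1.5,0,8.5,0,0,0.7,0,8.5,0,0,0,0,8.5,0,0,0,0,8.5])

```text
time: 4.55
eef_pos: [0.5213, 0.2239, 0.0375]
tcp_rot: [0.771, 0.637, 0.013, 0.005]
contact_force: [0.4, -0.4, 0.1]
opening: 0.993
```

```bash
cat > s.py <<'E'
from h import *
import sys
st=ctrl.get_state(); 
Rm=R.from_quat(st['tcp_rot']).as_matrix(); print(st['time'],st['eef_pos'],st['opening'],st['contact_force'],"yaw x",np.degrees(np.arctan2(Rm[1,0],Rm[0,0])),"z",Rm[:,2])
print("delta tool cm",Rm.T@(np.array([float(a) for a in sys.argv[1:4]])-st['eef_pos'])*100)
E
python3 s.py .516 .2241 .017
```

```text
4.55 [0.52134671 0.22388004 0.03751427] 0.9933665451016125 [ 0.41808327 -0.41619507  0.0804537 ] yaw x 79.1532445727222 z [ 0.02626523  0.00927082 -0.99961202]
delta tool cm [-0.10783198 -0.57841232  2.03679212]
```

Call:
send_rows(motion=[-0.1,-0.3,0.4,0,8.5,0,-0.3,0.5,0,8.5,0,0,0.5,0,8.5,0,0,0.4,0,8.5,0,0,0.2,0,8.5,0,0,0,0,8.5])

```text
time: 5.15
eef_pos: [0.5167, 0.2248, 0.0178]
tcp_rot: [0.771, 0.637, 0.015, 0.006]
contact_force: [0.5, -0.2, 0.2]
opening: 0.997
```

```bash
python3 s.py .516 .2241 .017
```

```text
5.15 [0.51668683 0.2247767  0.01780754] 0.9967260929032772 [ 0.51361423 -0.24960742  0.18803321] yaw x 79.17284720984217 z [ 0.02983183  0.01014803 -0.99950342]
delta tool cm [-0.08061514 -0.05690602  0.07797833]
```

Aligned to within 1 mm. Closing partway to 4.8 cm.

Call:
send_rows(motion=[0,0,0,0,6.5,0,0,0,0,5.8,0,0,0,0,5.4,0,0,0,0,5.1,0,0,0,0,4.8,0,0,0,0,4.8,0,0,0,0,4.8], grip_force=40)

```text
time: 5.85
eef_pos: [0.5174, 0.2249, 0.0184]
tcp_rot: [0.771, 0.637, 0.015, 0.006]
contact_force: [-0.1, 0.3, -0.5]
opening: 0.562
```

```bash
python3 s.py .516 .2241 .017; python3 - <<'E'
from h import *
import pickle
st=ctrl.get_state()
im,d=cams.read_camera("wrist"); cv2.imwrite("pics/w3.png",im[:,:,::-1]); pickle.dump((st,d),open("w3.pkl","wb"))
E
```

```text
5.85 [0.51740432 0.22488111 0.01842103] 0.562214815373739 [-0.1215631   0.33075316 -0.49050141] yaw x 79.16881666398125 z [ 0.03110331  0.01042065 -0.99946185]
delta tool cm [-0.10538146 -0.12721659  0.1368442 ]
```

View pics/w3.png

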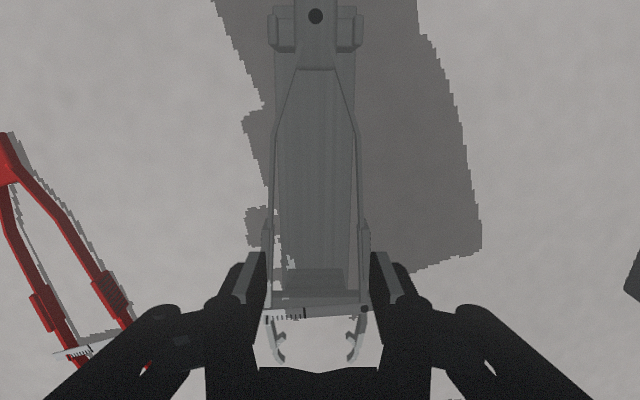

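```bash
python3 - <<'E'
import cv2
im=cv2.imread("pics/w3.png");cv2.imwrite("pics/w3z.png",cv2.resize(im[230:375,235:400],None,fx=4.5,fy=4.0,interpolation=cv2.INTER_CUBIC))
E
```

```text
(no output)
```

View pics/w3z.png

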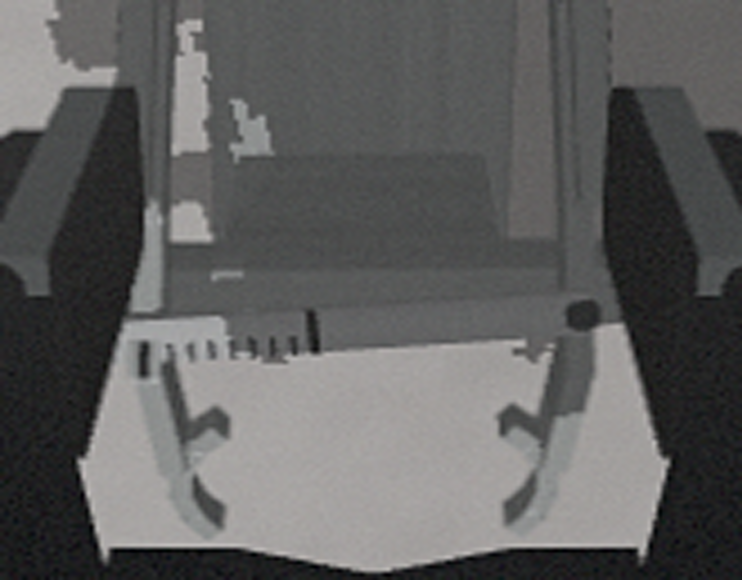

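```bash
cat > plan.py <<'E'
from h import *
import pickle,sys
st,d=pickle.load(open(sys.argv[1],"rb")); p,T=pose("wrist",st)
Rm=T[:3,:3]; 
v,u=np.mgrid[0:400,150:490]; v=v.ravel();u=u.ravel();dd=d[v,u];k=dd>0
X=cloud(p,T,np.c_[u,v][k],dd[k]);Rt=R.from_quat(st['tcp_rot']).as_matrix()
Y=(X-st['eef_pos'])@Rt*1000
zc=float(sys.argv[3]) if len(sys.argv)>3 else -22
Y=Y[(abs(Y[:,2]-zc)<9)]
im=np.full((560,800),255,np.uint8)
for x,y,z in Y:   # tool y right, x up
    c=int((y+110)*4); r=int(280-x*5)
    if 0<=c<800 and 0<=r<560: cv2.circle(im,(c,r),1,int((z-zc+9)*9),-1)
for i in range(-50,51,10): cv2.line(im,(0,280-i*5),(12 if i else 30,280-i*5),0,1)
for i in range(-110,90,10): cv2.line(im,((i+110)*4,0),((i+110)*4,12 if i else 30),0,1)
cv2.imwrite(sys.argv[2],im)
E
python3 plan.py w3.pkl pics/plan3.png
```

```text
(no output)
```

View pics/plan3.png

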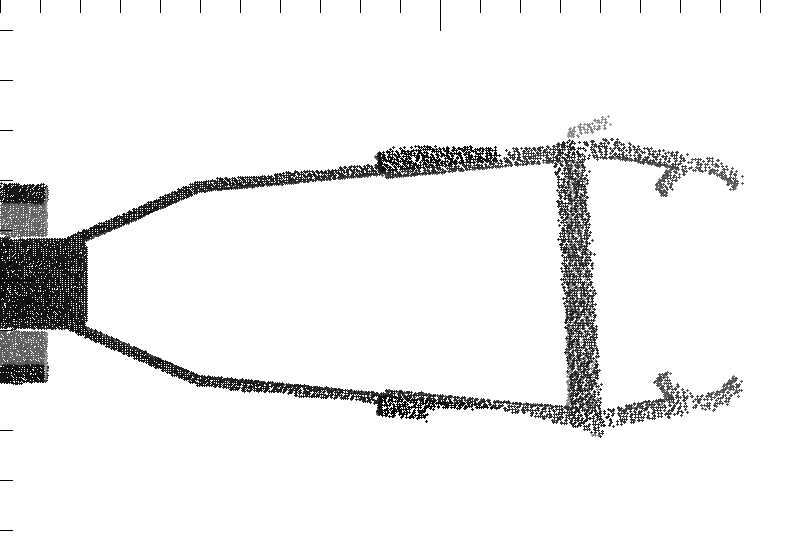

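Measured from depth, the width over the pads is about 52–53 mm and the index (35 px from the line) agrees, so the finger command reads about 4–5 mm below true pad width. I'll squeeze more, guided by the gauge.

Call:
send_rows(motion=[0,0,0,0,4.6,0,0,0,0,4.4,0,0,0,0,4.4,0,0,0,0,4.4])

```text
time: 6.3
eef_pos: [0.5174, 0.2249, 0.0184]
tcp_rot: [0.771, 0.637, 0.015, 0.006]
contact_force: [-0.1, -0.7, 0.2]
opening: 0.515
```

```bash
cat > shot.py <<'E'
from h import *
import pickle,sys
n=sys.argv[1]
st=ctrl.get_state();print(st['time'],st['eef_pos'],st['opening'],st['contact_force'],R.from_quat(st['tcp_rot']).as_matrix()[:,2])
im,d=cams.read_camera("wrist"); cv2.imwrite(f"pics/{n}.png",im[:,:,::-1]); pickle.dump((st,d),open(f"{n}.pkl","wb"))
cv2.imwrite(f"pics/{n}z.png",cv2.resize(im[230:375,235:400,::-1],None,fx=4.5,fy=4.0,interpolation=cv2.INTER_CUBIC))
E
python3 shot.py w4; python3 plan.py w4.pkl pics/plan4.png
```

```text
6.3 [0.51739489 0.22490329 0.01842565] 0.5152985722757487 [-0.14763399 -0.74337258  0.18744558] [ 0.03109681  0.01046172 -0.99946163]
```

View pics/w4z.png

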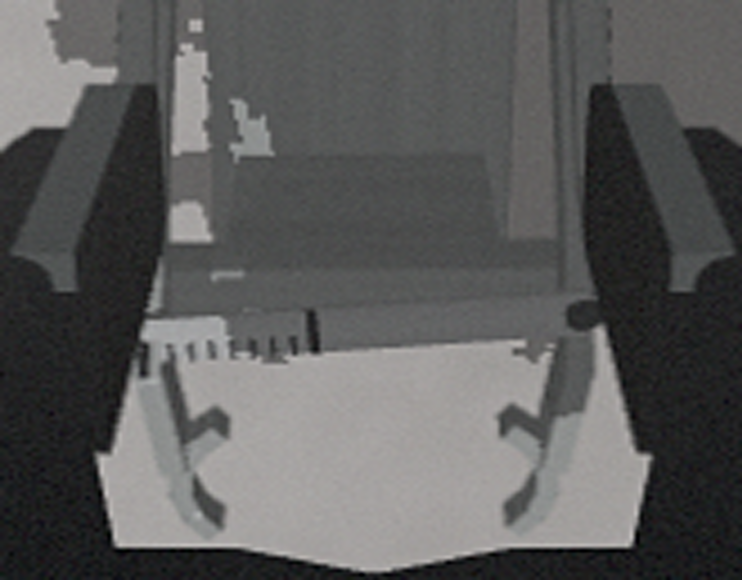

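View pics/plan4.png

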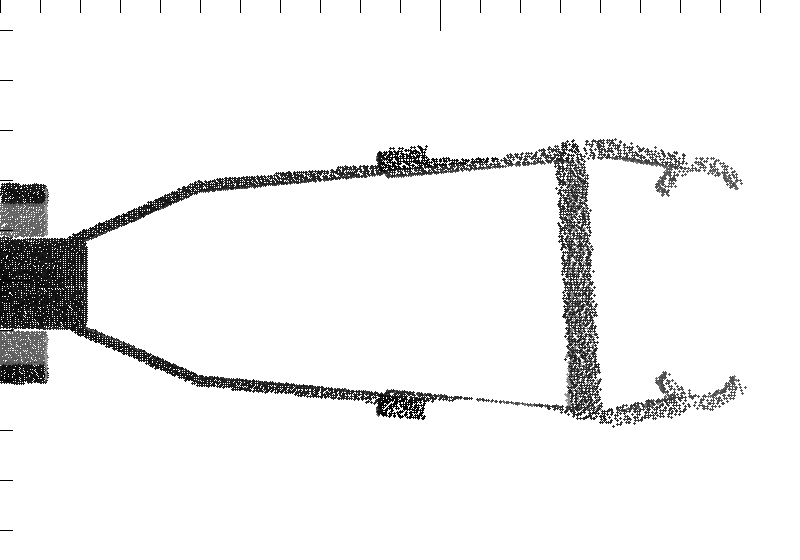

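```bash
python3 - <<'E'
from h import *
import pickle
for f in ["w1","w3","w4"]:
    st,d=pickle.load(open(f+".pkl","rb")); p,T=pose("wrist",st);Rt=R.from_quat(st['tcp_rot']).as_matrix()
    v,u=np.mgrid[230:400,100:540]; v=v.ravel();u=u.ravel();dd=d[v,u];k=dd>0
    Y=(cloud(p,T,np.c_[u,v][k],dd[k])-st['eef_pos'])@Rt*1000
    print(f,st['opening'])
    for z0 in range(-80,0,8):
        q=Y[(Y[:,2]>=z0)&(Y[:,2]<z0+8)&(abs(Y[:,1])<10)]
        l=q[q[:,0]<-12];r=q[q[:,0]>12]
        if len(l)and len(r): print(z0,"L",l[:,0].max().round(1),len(l),"R",r[:,0].min().round(1),len(r))
E
```

```text
w1 0.9933794444961216
-80 L -41.4 518 R 42.1 512
-72 L -41.5 421 R 42.1 423
-64 L -41.6 335 R 42.4 337
-56 L -41.7 127 R 42.4 119
w3 0.562214815373739
-80 L -23.2 457 R 24.0 464
-72 L -23.3 332 R 23.9 330
-64 L -23.1 278 R 24.1 285
-56 L -23.5 214 R 24.1 211
-48 L -23.6 94 R 24.2 92
-32 L -22.2 284 R 20.8 385
-24 L -22.4 36 R 20.7 47
w4 0.5152985722757487
-80 L -21.1 449 R 21.9 440
-72 L -21.2 312 R 22.0 317
-64 L -21.4 277 R 22.3 265
-56 L -21.5 207 R 22.3 226
-48 L -21.6 94 R 22.2 89
-32 L -22.3 177 R 20.8 278
-24 L -22.3 37 R 20.8 52
```

View pics/w4.png

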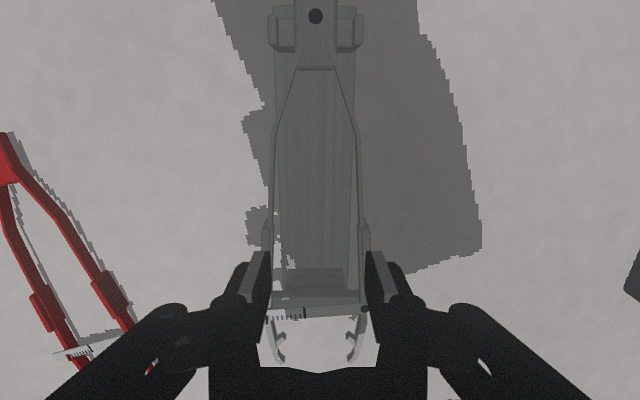

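```bash
python3 - <<'E'
from h import *
import pickle
for f,h in [("w1",42.5),("w4",22)]:
    st,d=pickle.load(open(f+".pkl","rb")); p,T=pose("wrist",st);Rt=R.from_quat(st['tcp_rot']).as_matrix()
    M=np.array(p['mount'])
    for z in (-60,-50,-40,-30,-20,-13,-3): print(f,z,proj(p,M,np.array([[-h,-11,z],[-h,11,z]])/1000).round(0).tolist())
    us=[(212,266),(195,280),(215,290),(185,310),(200,330)] if f=="w1" else [(262,256),(265,280),(255,290),(245,300),(240,275),(250,330)]
    for u,v in us: print((u,v),((cloud(p,T,[[u,v]],[d[v,u]])-st['eef_pos'])@Rt*1000).round(1))
E
```

```text
w1 -60 [[212.0, 267.0], [218.0, 313.0]]
w1 -50 [[219.0, 256.0], [224.0, 299.0]]
w1 -40 [[225.0, 246.0], [229.0, 287.0]]
w1 -30 [[230.0, 237.0], [234.0, 277.0]]
w1 -20 [[235.0, 229.0], [238.0, 267.0]]
w1 -13 [[238.0, 224.0], [241.0, 261.0]]
w1 -3 [[242.0, 218.0], [244.0, 253.0]]
(212, 266) [[-42.7 -11.2 -59.4]]
(195, 280) [[-46.2 -11.  -69.9]]
(215, 290) [[-42.3  -0.6 -60.5]]
(185, 310) [[-43.1 -11.1 -88.9]]
(200, 330) [[-41.9   2.2 -82.2]]
w4 -60 [[262.0, 268.0], [265.0, 313.0]]
w4 -50 [[266.0, 256.0], [268.0, 300.0]]
w4 -40 [[269.0, 246.0], [271.0, 287.0]]
w4 -30 [[272.0, 237.0], [274.0, 277.0]]
w4 -20 [[274.0, 229.0], [276.0, 267.0]]
w4 -13 [[276.0, 224.0], [277.0, 261.0]]
w4 -3 [[278.0, 218.0], [279.0, 253.0]]
(262, 256) [[-23.8 -10.7 -49.3]]
(265, 280) [[-21.6  -3.9 -57.8]]
(255, 290) [[-22.2 -10.9 -76.3]]
(245, 300) [[-24.  -12.4 -84.6]]
(240, 275) [[-31.4  -7.3 -59.7]]
(250, 330) [[ -17.9  -17.7 -106.3]]
```

The fingers sit at 44 mm yet the forceps haven't moved. Wrist depth puts the fingertips about 45 mm above where the TCP should be, so the fingers may be above the forceps. I'll check from the side and top.

```bash
python3 - <<'E'
from h import *
import pickle
for n in ["side","top"]:
    im,d=cams.read_camera(n); cv2.imwrite(f"pics/{n}4.png",im[:,:,::-1]); np.save(f"{n}4.npy",d)
    p,T=pose(n); print(n, proj(p,T,[[.5174,.2249,.0184],[.5174,.2249,.06]]).round(0))
im=cv2.imread("pics/side4.png");cv2.imwrite("pics/side4z.png",cv2.resize(im[180:350,230:430],None,fx=3.5,fy=3.5,interpolation=cv2.INTER_CUBIC))
E
```

```text
side [[309. 312.]
 [309. 300.]]
top [[228. 198.]
 [224. 196.]]
```

View pics/side4z.png

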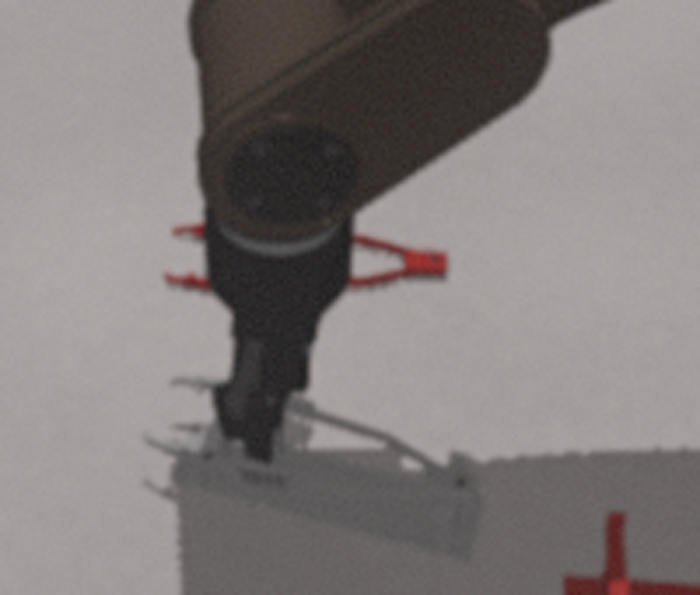

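```bash
python3 - <<'E'
from h import *
n="side";p,T=pose(n);d=np.load("side4.npy")
for z in (.015,.03,.045,.06,.075): print(z,proj(p,T,[[.5215,.247,z]]).round(1))
for v in range(285,316,3): print(v,[cloud(p,T,[[u,v]],[d[v,u]])[0].round(3).tolist() for u in (300,304)])
E
```

```text
0.015 [[305.9 321.6]]
0.03 [[305.7 317.5]]
0.045 [[305.4 313.2]]
0.06 [[305.1 308.8]]
0.075 [[304.9 304.3]]
285 [[0.523, 0.272, 0.166], [0.522, 0.241, 0.128]]
288 [[0.522, 0.277, 0.165], [0.521, 0.251, 0.131]]
291 [[0.522, 0.282, 0.163], [0.517, 0.273, 0.152]]
294 [[0.521, 0.287, 0.161], [0.514, 0.286, 0.161]]
297 [[0.521, 0.29, 0.157], [0.515, 0.286, 0.152]]
300 [[0.522, 0.287, 0.144], [0.515, 0.287, 0.145]]
303 [[0.525, 0.275, 0.118], [0.516, 0.284, 0.132]]
306 [[0.525, 0.277, 0.111], [0.517, 0.281, 0.119]]
309 [[0.529, 0.259, 0.075], [0.521, 0.259, 0.077]]
312 [[0.532, 0.249, 0.051], [0.53, 0.216, 0.003]]
315 [[0.532, 0.251, 0.043], [0.524, 0.251, 0.045]]
```

Side depth also shows the fingertips near z 0.065 while the reported TCP is at 0.018, so the real tips sit about 46 mm behind the reported TCP. Centring across and along is right. I'll reopen, descend further while watching the force, and account for this offset from here on.

Call:
send_rows(motion=[0,0,0,0,7.5,0,0,0,0,7.5,0,0,0,0,7.5,0,0,0.5,0,7.5,0,0,0.7,0,7.5,0,0,0.7,0,7.5,0,0,0.5,0,7.5,0,0,0,0,7.5])

```text
time: 7.25
eef_pos: [0.5177, 0.225, -0.0083]
tcp_rot: [0.771, 0.637, 0.015, 0.006]
contact_force: [-0.9, -0.0, -0.6]
opening: 0.876
```

```bash
python3 shot.py w5; python3 plan.py w5.pkl pics/plan5.png -45; python3 - <<'E'
from h import *
import pickle
f="w5"
st,d=pickle.load(open(f+".pkl","rb")); p,T=pose("wrist",st);Rt=R.from_quat(st['tcp_rot']).as_matrix()
v,u=np.mgrid[230:400,100:540]; v=v.ravel();u=u.ravel();dd=d[v,u];k=dd>0
Y=(cloud(p,T,np.c_[u,v][k],dd[k])-st['eef_pos'])@Rt*1000
q=Y[(abs(Y[:,0])<44)&(abs(Y[:,0])>32)&(abs(Y[:,1])<12)&(Y[:,2]<-42)]; print("tip",np.percentile(q[:,2],[90,99,100]))
E
```

```text
7.25 [ 0.51765203  0.22500669 -0.00834165] 0.8763891798862767 [-0.85692064 -0.01102749 -0.55289912] [ 0.02988942  0.01016359 -0.99950154]
tip [-56.42886421 -49.54195763 -47.03258154]
```

View pics/w5.png

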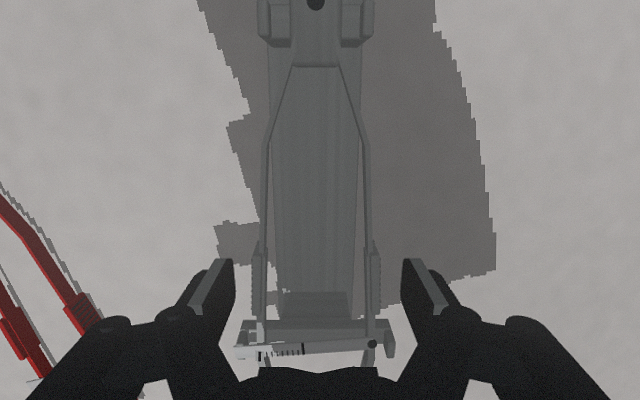

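View pics/plan5.png

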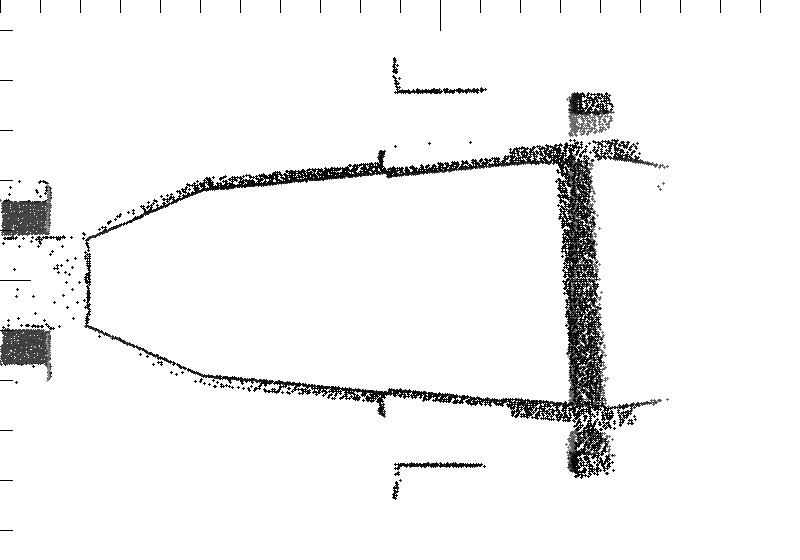

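The fingers straddle the pads with clearance on both sides. Going down another 20 mm, then closing.

Call:
send_rows(motion=[0,0,0.6,0,7.5,0,0,0.7,0,7.5,0,0,0.5,0,7.5,0,0,0,0,7.0,0,0,0,0,6.0,0,0,0,0,5.5,0,0,0,0,5.2,0,0,0,0,5.0,0,0,0,0,4.8,0,0,0,0,4.8])

```text
time: 8.3
eef_pos: [0.5198, 0.2256, -0.0263]
tcp_rot: [0.771, 0.637, 0.016, 0.006]
contact_force: [0.6, -0.2, -0.5]
opening: 0.558
```

```bash
python3 shot.py w6; python3 plan.py w6.pkl pics/plan6.png -65
```

```text
8.3 [ 0.51976009  0.22557642 -0.02625416] 0.5584180626023668 [ 0.63501241 -0.18472987 -0.46074516] [ 0.03302086  0.01089001 -0.99939533]
```

View pics/w6.png

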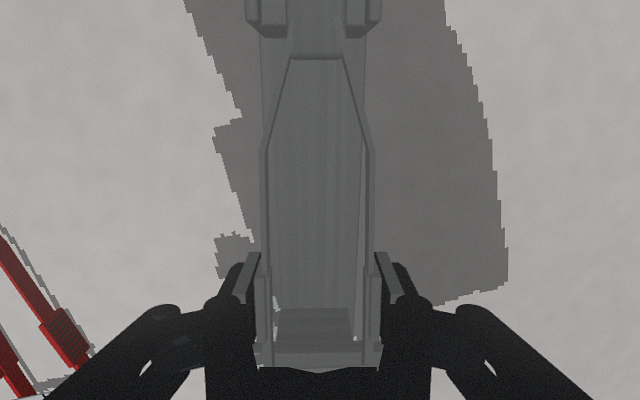

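View pics/plan6.png

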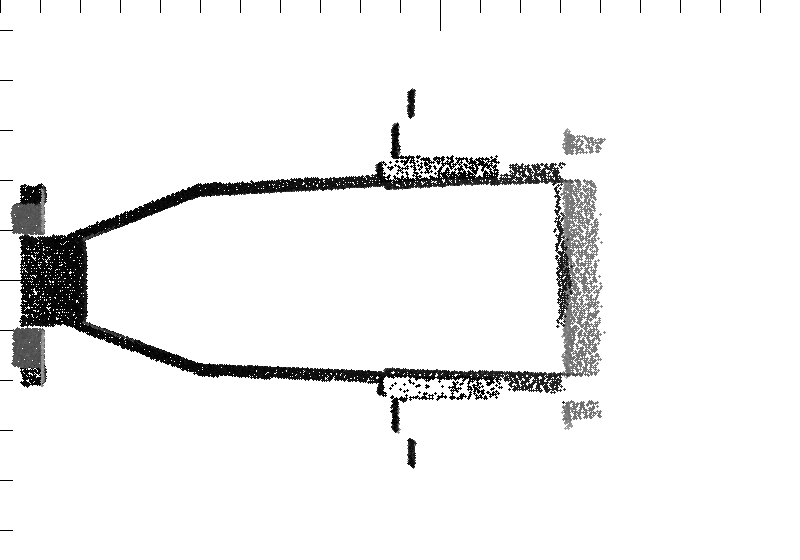

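The depth plan shows the pads at 48 mm, matching the finger reading, and the fingers bear on them. The gauge is now hidden by the gripper body in the wrist view. Lifting.

Call:
send_rows(motion=[0,0,-0.5,0,4.7,0,0,-1,0,4.7,0,0,-1.5,0,4.7,0,0,-2,0,4.7,0,0,-2,0,4.7,0,0,-2,0,4.7,0,0,-2,0,4.7,0,0,-1,0,4.7,0,0,-0.5,0,4.7,0,0,0,0,4.7,0,0,0,0,4.7])

```text
time: 9.45
eef_pos: [0.515, 0.2242, 0.1107]
tcp_rot: [0.771, 0.637, 0.018, 0.007]
contact_force: [-0.0, 0.6, -1.0]
opening: 0.555
```

```bash
python3 shot.py w7; python3 plan.py w7.pkl pics/plan7.png -65; python3 - <<'E'
from h import *
n="side";im,d=cams.read_camera(n);np.save("side7.npy",d);cv2.imwrite("pics/side7.png",im[:,:,::-1])
E
```

```text
9.45 [0.51497543 0.22420325 0.11067157] 0.5554284232361365 [-0.02276191  0.57066173 -0.98329758] [ 0.03613864  0.01175813 -0.99927761]
```

View pics/side7.png

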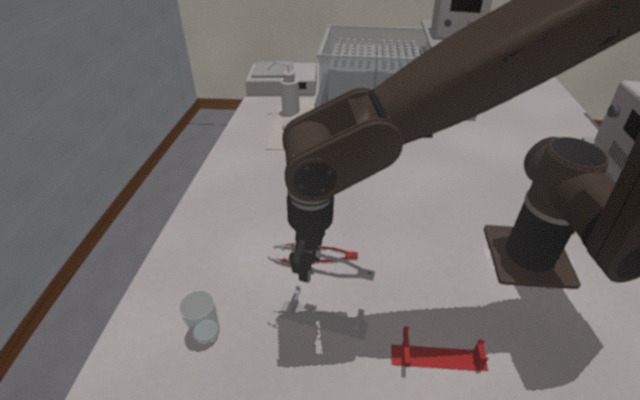

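View pics/w7.png

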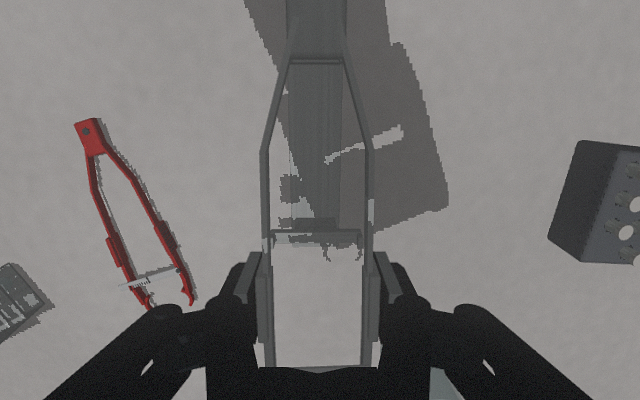

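View pics/plan7.png

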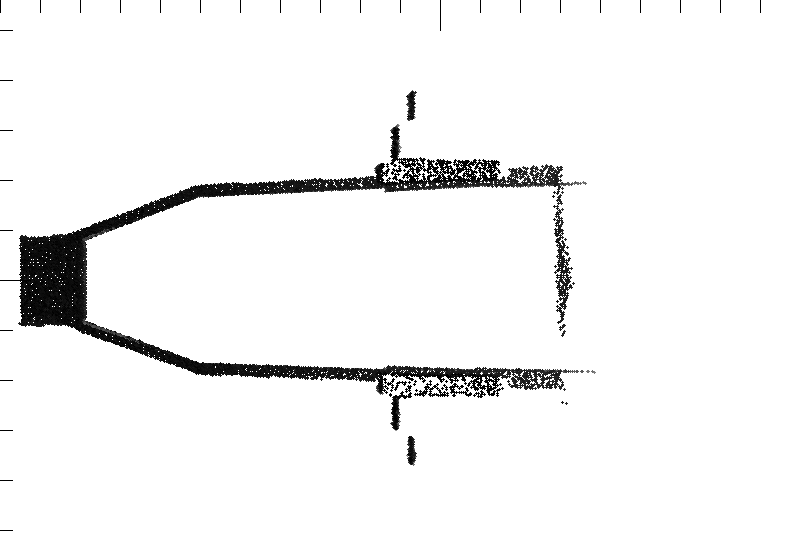

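The forceps are held level in the fingers. Now I'll measure their pitch in the grip and the tube's exact position from the top and side views.

```bash
cat > fz.py <<'E'
from h import *
import pickle,sys
st,d=pickle.load(open(sys.argv[1],"rb")); p,T=pose("wrist",st);Rt=R.from_quat(st['tcp_rot']).as_matrix()
v,u=np.mgrid[0:366,150:490]; v=v.ravel();u=u.ravel();dd=d[v,u];k=dd>0
X=cloud(p,T,np.c_[u,v][k],dd[k]);Y=(X-st['eef_pos'])@Rt*1000
for y0 in range(-110,30,10):
    q=(Y[:,1]>=y0)&(Y[:,1]<y0+10)&(abs(Y[:,2]+65)<22)&(abs(Y[:,0])<(22 if y0>-25 else 28))
    if q.sum()>10: print(y0,q.sum(),"tool z top(5%)",np.percentile(Y[q,2],5).round(1),"world z 95%",(1000*np.percentile(X[q,2],95)).round(1))
E
python3 fz.py w7.pkl
python3 - <<'E'
from h import *
for n in ["top","side"]:
  p,T=pose(n); d=np.load(f"{n}0.npy")
  v,u=np.mgrid[0:400,0:640]; v=v.ravel();u=u.ravel();dd=d[v,u];k=dd>0
  X=cloud(p,T,np.c_[u,v][k],dd[k]);im=cv2.imread(f"pics/{n}0.png")[v[k],u[k]].mean(1)
  q=(abs(X[:,0]-.58)<.09)&(abs(X[:,1]+.175)<.13)
  for lo,hi in ((.112,.130),(.095,.112),(.064,.078)):
    s=q&(X[:,2]>lo)&(X[:,2]<hi); S=X[s]
    print(n,lo,len(S))
    if lo>.08:
      import scipy.cluster.hierarchy as H
      if len(S)>3:
        c=H.fcluster(H.linkage(S[:,:2]),.012,'distance')
        for i in set(c): print("  ",(c==i).sum(),S[c==i].mean(0).round(4),S[c==i].min(0).round(3),S[c==i].max(0).round(3),"bright",im[s][c==i].mean().round(0))
    else:
      r=cv2.minAreaRect((S[:,:2]*1000).astype(np.float32)); print(r)
E
```

```text
-110 1056 tool z top(5%) -74.3 world z 95% 181.5
-100 2206 tool z top(5%) -74.2 world z 95% 181.6
-90 949 tool z top(5%) -73.7 world z 95% 181.4
-80 608 tool z top(5%) -73.5 world z 95% 181.6
-70 560 tool z top(5%) -73.2 world z 95% 181.7
-60 570 tool z top(5%) -72.9 world z 95% 181.7
-50 509 tool z top(5%) -72.5 world z 95% 181.7
-40 491 tool z top(5%) -72.3 world z 95% 181.8
-30 450 tool z top(5%) -72.1 world z 95% 181.9
-20 749 tool z top(5%) -74.9 world z 95% 185.2
-10 663 tool z top(5%) -74.9 world z 95% 185.3
0 598 tool z top(5%) -74.7 world z 95% 185.4
10 409 tool z top(5%) -74.2 world z 95% 185.2
20 421 tool z top(5%) -70.8 world z 95% 182.4
top 0.112 67
   65 [ 0.5761 -0.1814  0.121 ] [ 0.565 -0.192  0.117] [ 0.587 -0.17   0.126] bright 139.0
   2 [ 0.5524 -0.1131  0.1126] [ 0.551 -0.114  0.112] [ 0.554 -0.112  0.113] bright 66.0
top 0.095 56
   29 [ 0.5953 -0.2493  0.1056] [ 0.59  -0.256  0.096] [ 0.602 -0.243  0.111] bright 75.0
   24 [ 0.5563 -0.1119  0.1066] [ 0.55  -0.117  0.097] [ 0.563 -0.106  0.112] bright 75.0
   3 [ 0.5686 -0.1784  0.1106] [ 0.567 -0.187  0.11 ] [ 0.572 -0.171  0.112] bright 107.0
top 0.064 870
((588.093505859375, -178.63800048828125), (74.30107116699219, 173.4971160888672), 16.20331382751465)
side 0.112 54
   54 [ 0.5784 -0.1743  0.1189] [ 0.568 -0.188  0.112] [ 0.59  -0.162  0.124] bright 108.0
side 0.095 99
   31 [ 0.5983 -0.2437  0.1034] [ 0.592 -0.252  0.095] [ 0.605 -0.238  0.11 ] bright 72.0
   39 [ 0.5584 -0.1057  0.1029] [ 0.551 -0.115  0.095] [ 0.564 -0.099  0.109] bright 63.0
   29 [ 0.5782 -0.1717  0.1031] [ 0.568 -0.178  0.095] [ 0.591 -0.167  0.112] bright 87.0
side 0.064 579
((590.40283203125, -173.59451293945312), (72.9140396118164, 176.73687744140625), 16.124488830566406)
```

The forceps ride level: origin z = 0.177 at reported TCP z 0.111, so the offset is 66.6 mm. The cap is near (0.577, -0.179) with its top at z 0.121, and the rack yaw is about 16°. I'll raise, turn to the rack's yaw and carry over to a hover behind the tube.

Call:
send_rows(motion=[0,0,-1.5,-0.06,4.7,0,0,-2,-0.12,4.7,0,0,-2,-0.12,4.7,0,0,-1.5,-0.12,4.7,-1.5,-0.4,0,-0.06,4.7,-2.5,-0.7,0,0,4.7,-2.5,-0.7,0,0,4.7,-2.5,-0.7,0,0,4.7,-2.5,-0.7,0,0,4.7,-2.5,-0.7,0,0,4.7,-2.5,-0.7,0,0,4.7,-2,-0.6,0,0,4.7])

```text
time: 10.75
eef_pos: [0.5113, 0.0261, 0.1658]
tcp_rot: [0.587, 0.81, 0.006, 0.001]
contact_force: [0.3, 0.7, -0.3]
opening: 0.549
```

```bash
python3 s.py .5145 -.197 .19
```

```text
10.75 [0.51127931 0.0260584  0.16576425] 0.5492363486922712 [ 0.30553746  0.6853706  -0.29407968] yaw x 108.16821720638595 z [ 0.00793368  0.00916525 -0.99992652]
delta tool cm [-21.2786851   -6.62219029  -2.62528002]
```

Call:
send_rows(motion=[-2.5,-0.8,-0.5,0.03,4.7,-3,-0.9,-0.5,0,4.7,-3,-0.9,-0.5,0,4.7,-3,-0.9,-0.5,0,4.7,-3,-0.9,-0.3,0,4.7,-2.5,-0.8,-0.3,0,4.7,-2,-0.6,0,0,4.7,-1,-0.3,0,0,4.7,0,0,0,0,4.7,0,0,0,0,4.7])

```text
time: 11.75
eef_pos: [0.5036, -0.192, 0.1781]
tcp_rot: [0.601, 0.799, 0.004, -0.01]
contact_force: [0.2, 0.1, -0.3]
opening: 0.555
```

```bash
python3 s.py .5145 -.197 .19; python3 shot.py w8
```

```text
11.75 [ 0.50360528 -0.1919741   0.17807921] 0.5549632294436809 [ 0.20598468  0.07330092 -0.34018969] yaw x 106.12383030126335 z [-0.01140489  0.01807587 -0.99977157]
delta tool cm [-0.76073947  0.89985314 -1.21331677]
11.75 [ 0.50360528 -0.1919741   0.17807921] 0.5549632294436809 [ 0.20598468  0.07330092 -0.34018969] [-0.01140489  0.01807587 -0.99977157]
```

View pics/w8.png

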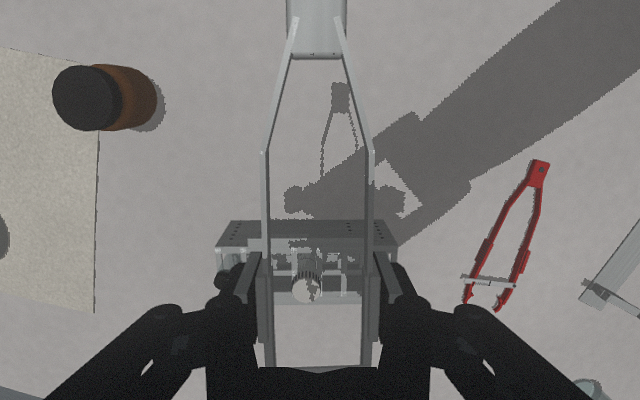

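The cap top is visible between the arms at (308,290). I'll measure it in world and tool coordinates.

```bash
cat > tube.py <<'E'
from h import *
import pickle,sys
st,d=pickle.load(open(sys.argv[1],"rb")); p,T=pose("wrist",st);Rt=R.from_quat(st['tcp_rot']).as_matrix()
v,u=np.mgrid[0:366,150:490]; v=v.ravel();u=u.ravel();dd=d[v,u];k=dd>0
X=cloud(p,T,np.c_[u,v][k],dd[k]);Y=(X-st['eef_pos'])@Rt*1000
q=(X[:,2]>.112)&(X[:,2]<.130)&(abs(X[:,0]-.577)<.03)&(abs(X[:,1]+.179)<.03)
S=X[q]; print("cap pts",len(S),S.min(0).round(4),S.max(0).round(4),np.median(S,0).round(4))
zt=np.percentile(S[:,2],80); S=S[S[:,2]>zt-.004]
c,r=cv2.minEnclosingCircle((S[:,:2]*1000).astype(np.float32)); print("cap top circle mm",c,r,"z",zt)
for hh,lab in ((0.1,"stop"),):
    s=(X[:,2]>.095)&(X[:,2]<.112)&(abs(X[:,0]-.577)<.06)&(abs(X[:,1]+.179)<.1)
    print("stop pts",s.sum())
jt=np.array([.4,64.6,-65.0])/1000
J=st['eef_pos']+Rt@jt
print("jaws world",J.round(4),"forceps dir",(Rt@[0,np.cos(.0275),np.sin(.0275)]).round(3))
tgt=np.array([c[0]/1000,c[1]/1000,.103])
print("delta tool cm to jaws-under-cap",(Rt.T@(tgt-J)*100).round(2))
E
python3 tube.py w8.pkl; python3 fz.py w8.pkl; python3 plan.py w8.pkl pics/plan8.png -65
```

```text
cap pts 694 [ 0.5653 -0.191   0.112 ] [ 0.5887 -0.1668  0.1226] [ 0.5751 -0.1795  0.1207]
cap top circle mm (577.6552124023438, -178.80294799804688) 12.330608367919922 z 0.12133943150385791
stop pts 342
jaws world [ 0.5663 -0.1748  0.2427] forceps dir [ 0.96   0.278 -0.033]
delta tool cm to jaws-under-cap [-0.99  1.06 13.95]
-110 1021 tool z top(5%) -74.3 world z 95% 253.0
-100 2188 tool z top(5%) -74.2 world z 95% 252.9
-90 1002 tool z top(5%) -73.7 world z 95% 252.3
-80 601 tool z top(5%) -73.6 world z 95% 252.1
-70 555 tool z top(5%) -73.3 world z 95% 251.7
-60 573 tool z top(5%) -72.9 world z 95% 251.3
-50 520 tool z top(5%) -72.7 world z 95% 251.1
-40 487 tool z top(5%) -72.5 world z 95% 250.7
-30 439 tool z top(5%) -72.1 world z 95% 250.3
-20 747 tool z top(5%) -74.9 world z 95% 253.1
-10 665 tool z top(5%) -74.9 world z 95% 253.0
0 593 tool z top(5%) -74.7 world z 95% 252.6
10 416 tool z top(5%) -74.3 world z 95% 252.2
20 428 tool z top(5%) -70.7 world z 95% 248.8
```

View pics/plan8.png

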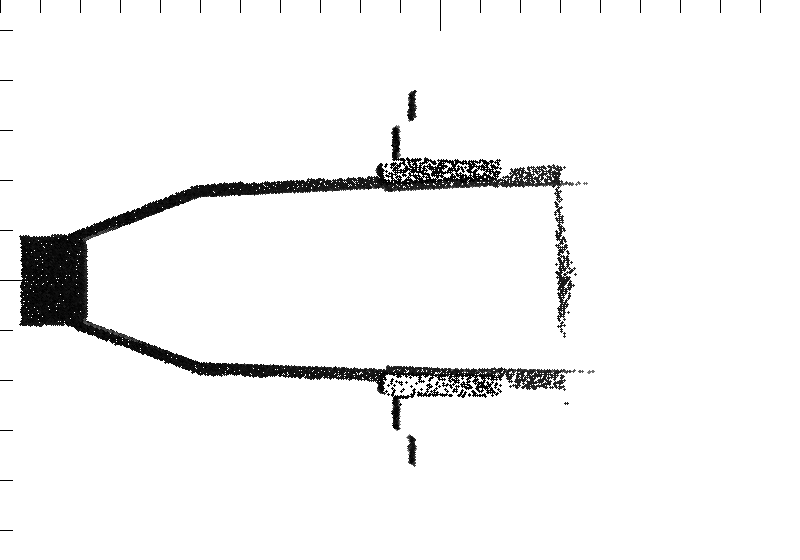

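The cap centre is (0.5777, -0.1788), top z 0.1213 and radius 12.3 mm; this matches the given sizes and the stopper midpoint. I'll back off 40 mm behind the tube and descend there with the jaws half open (gap about 33 mm).

Call:
send_rows(motion=[-0.5,-1.6,0,0,4.7,-0.5,-1.6,0.5,0,4.7,0,0,1.5,0,4.7,0,0,2,0,4.7,0,0,2,0,4.7,0,0,2,0,4.7,0,0,2,0,4.7,0,0,1,0,4.7,0,0,0.5,0,4.7,0,0,0,0,4.7])

```text
time: 12.8
eef_pos: [0.471, -0.2023, 0.0559]
tcp_rot: [0.598, 0.802, 0.004, -0.011]
contact_force: [-0.2, -0.5, -0.4]
opening: 0.552
```

```bash
cat > jaw.py <<'E'
from h import *
st=ctrl.get_state();Rt=R.from_quat(st['tcp_rot']).as_matrix()
J=st['eef_pos']+Rt@(np.array([.4,64.6,-65.0])/1000)
print(st['time'],st['eef_pos'].round(4),"open",st['opening']*85.4,"F",st['contact_force'].round(2),"z",Rt[:,2].round(3),"jaws",J.round(4),"fdir",(Rt@[0,np.cos(.0275),np.sin(.0275)]).round(3))
print("delta",(Rt.T@(np.array([.5777,-.1788,.103])-J)*100).round(2), "TIPS z",(st['eef_pos']+Rt@[0,0,-.048])[2])
E
python3 jaw.py
```

```text
12.8 [ 0.471  -0.2023  0.0559] open 47.12413209848996 F [-0.17 -0.54 -0.36] z [-0.012  0.02  -1.   ] jaws [ 0.5336 -0.1848  0.1205] fdir [ 0.958  0.286 -0.034]
delta [-0.73  4.41  1.7 ] TIPS z 0.10385485638398542
```

Call:
send_rows(motion=[-0.4,0,0.6,0,4.7,-0.3,0,0.8,0,4.7,0,0,0.5,0,4.7,0,0,0,0,4.7,0,0,0,0,4.7])

```text
time: 13.3
eef_pos: [0.4751, -0.2108, 0.0378]
tcp_rot: [0.597, 0.802, 0.004, -0.008]
contact_force: [0.3, 1.3, -0.4]
opening: 0.554
```

```bash
python3 jaw.py; python3 shot.py w9; python3 - <<'E'
from h import *
im,d=cams.read_camera("side");np.save("side9.npy",d);cv2.imwrite("pics/side9.png",cv2.resize(im[80:280,200:440,::-1],None,fx=3,fy=3,interpolation=cv2.INTER_CUBIC))
E
```

```text
13.3 [ 0.4751 -0.2108  0.0378] open 47.30155924161479 F [ 0.27  1.29 -0.38] z [-0.007  0.016 -1.   ] jaws [ 0.5374 -0.193   0.1026] fdir [ 0.958  0.286 -0.03 ]
delta [ 0.2   4.27 -0.04] TIPS z 0.08579657460739412
13.3 [ 0.47511096 -0.21075427  0.03780433] 0.5538824267168008 [ 0.27277415  1.29206012 -0.38013966] [-0.00747981  0.01634365 -0.99983846]
```

View pics/side9.png

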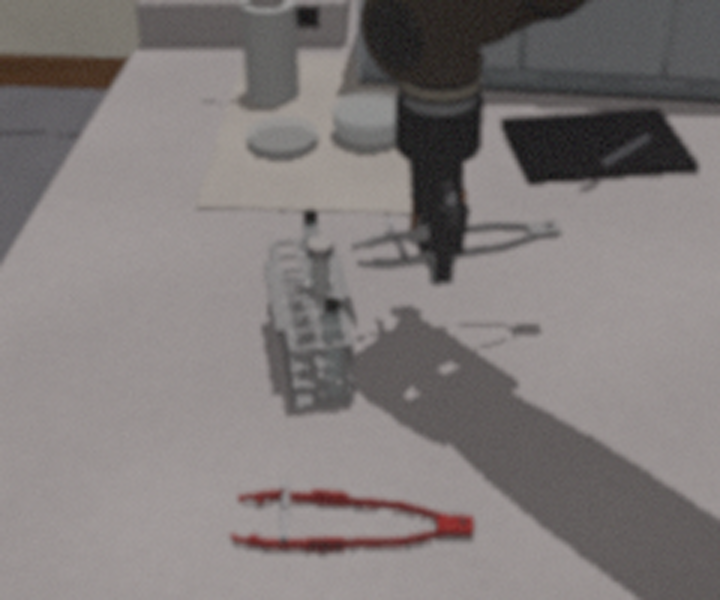

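View pics/w9.png

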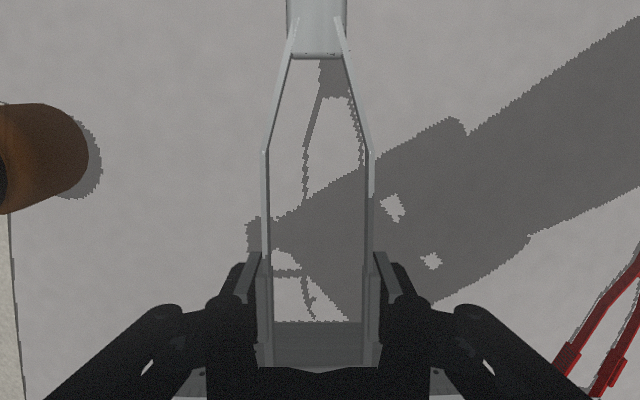

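The jaws stand behind the tube, below cap level, and the stoppered tubes are clear. Advancing slowly.

Call:
send_rows(motion=[0.1,0.4,0,0,4.7,0.1,0.6,0,0,4.7,0,0.6,0,0,4.7,0,0.5,0,0,4.7,0,0,0,0,4.7])

```text
time: 13.9
eef_pos: [0.4973, -0.2022, 0.039]
tcp_rot: [0.597, 0.802, 0.004, -0.007]
contact_force: [0.1, -0.4, -0.8]
opening: 0.55
```

```bash
python3 jaw.py
```

```text
13.9 [ 0.4973 -0.2022  0.039 ] open 47.00648351565722 F [ 0.13 -0.37 -0.75] z [-0.005  0.015 -1.   ] jaws [ 0.5594 -0.1843  0.1039] fdir [ 0.958  0.287 -0.028]
delta [0.   1.91 0.09] TIPS z 0.0869669713244804
```

Call:
send_rows(motion=[0,0.5,0.1,0,4.7,0,0.5,0.1,0,4.7,0,0.5,0.1,0,4.7,0,0.2,0,0,4.7,0,0,0,0,4.7])

```text
time: 14.4
eef_pos: [0.5151, -0.1966, 0.0354]
tcp_rot: [0.597, 0.802, 0.004, -0.007]
contact_force: [-0.4, -0.9, -0.6]
opening: 0.553
```

```bash
python3 jaw.py; python3 shot.py w10; python3 plan.py w10.pkl pics/plan10.png -65;python3 - <<'E'
from h import *
for n,(a,b,c,e) in (("side",(130,240,260,400)),("top",(120,220,300,440))):
    im,d=cams.read_camera(n);np.save(n+"10.npy",d);cv2.imwrite(f"pics/{n}10.png",cv2.resize(im[a:b,c:e,::-1],None,fx=5,fy=5,interpolation=cv2.INTER_CUBIC))
E
```

```text
14.4 [ 0.5151 -0.1966  0.0354] open 47.23785488168927 F [-0.38 -0.89 -0.56] z [-0.006  0.015 -1.   ] jaws [ 0.5773 -0.1787  0.1003] fdir [ 0.957  0.287 -0.029]
delta [-0.02  0.04 -0.27] TIPS z 0.08336502794332365
14.4 [ 0.51512004 -0.19660751  0.03537157] 0.5531364740244645 [-0.38380829 -0.89300174 -0.56462251] [-0.00586617  0.01543816 -0.99986362]
```

View pics/side10.png

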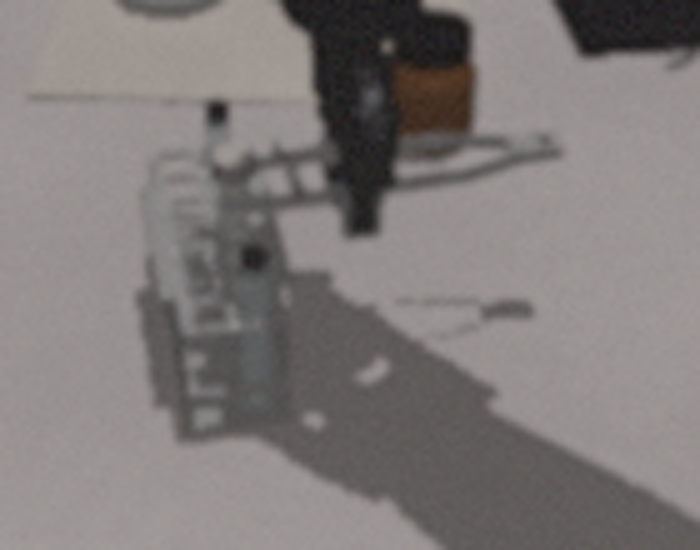

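View pics/top10.png

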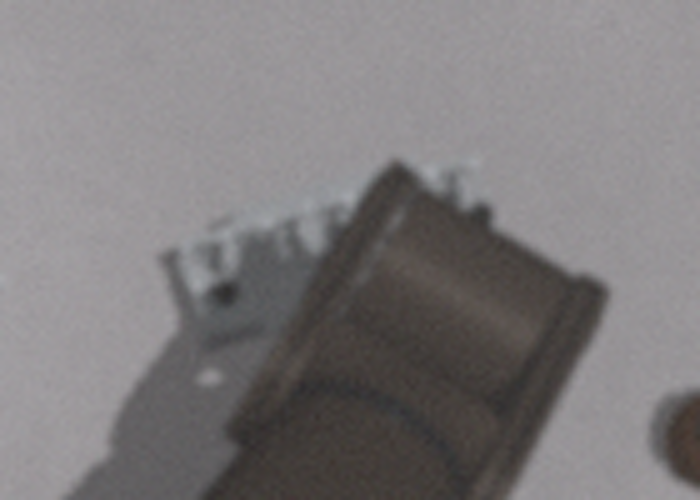

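Jaws at (0.5773, -0.1787, 0.100), centred on the tube within a millimetre and about 8 mm under the cap; the side view shows the cap above the arms. Squeezing gently to 40 mm.

Call:
send_rows(motion=[0,0,0,0,4.6,0,0,0,0,4.5,0,0,0,0,4.4,0,0,0,0,4.3,0,0,0,0,4.2,0,0,0,0,4.1,0,0,0,0,4.0,0,0,0,0,4.0,0,0,0,0,4.0,0,0,0,0,4.0])

```text
time: 15.55
eef_pos: [0.5142, -0.197, 0.0356]
tcp_rot: [0.598, 0.802, 0.004, -0.007]
contact_force: [-0.6, 0.6, -0.9]
opening: 0.47
```

```bash
python3 jaw.py; python3 shot.py w11; python3 plan.py w11.pkl pics/plan11.png -65; python3 - <<'E'
from h import *
import pickle
# pad outer width and arm parallelism in tool frame for several shots
for f in ("w7","w10","w11"):
    st,d=pickle.load(open(f+".pkl","rb")); p,T=pose("wrist",st);Rt=R.from_quat(st['tcp_rot']).as_matrix()
    v,u=np.mgrid[0:366,150:490]; v=v.ravel();u=u.ravel();dd=d[v,u];k=dd>0
    Y=(cloud(p,T,np.c_[u,v][k],dd[k])-st['eef_pos'])@Rt*1000
    out=[]
    for y0 in (-60,-50,-40,-30,-10,-5,0,5,10,14,18,22):
        q=Y[(Y[:,1]>=y0)&(Y[:,1]<y0+4)&(Y[:,2]>-80)&(Y[:,2]<-62)&(abs(Y[:,0])<35)]
        a=q[q[:,0]>8][:,0];b=q[q[:,0]<-8][:,0]
        if len(a)>3 and len(b)>3: out.append((y0,round(np.percentile(a,5),1),round(np.percentile(a,95),1),round(np.percentile(b,95),1),round(np.percentile(b,5),1)))
    print(f,st['opening']*85.4); [print("  y%d inner/outer L %.1f %.1f R %.1f %.1f  inner w %.1f outer w %.1f"%(o+(o[1]-o[3],o[2]-o[4]))) for o in out]
im,d=cams.read_camera("side");np.save("side11.npy",d);cv2.imwrite(f"pics/side11.png",cv2.resize(im[130:240,260:400,::-1],None,fx=5,fy=5,interpolation=cv2.INTER_CUBIC))
E
```

```text
15.55 [ 0.5142 -0.197   0.0356] open 40.13114767540787 F [-0.63  0.59 -0.9 ] z [-0.006  0.015 -1.   ] jaws [ 0.5764 -0.1791  0.1005] fdir [ 0.958  0.286 -0.029]
delta [-0.    0.13 -0.25] TIPS z 0.08354584128474944
15.55 [ 0.51423773 -0.19696517  0.03555239] 0.4699197620071179 [-0.62758305  0.58998403 -0.90363504] [-0.00602501  0.01537851 -0.99986359]
w7 47.43358734436606
  y-60 inner/outer L 16.9 18.8 R -16.8 -18.8  inner w 33.7 outer w 37.6
  y-50 inner/outer L 17.3 19.1 R -17.1 -19.0  inner w 34.4 outer w 38.1
  y-40 inner/outer L 17.6 19.6 R -17.4 -19.2  inner w 35.0 outer w 38.8
  y-30 inner/outer L 18.0 20.0 R -17.7 -19.5  inner w 35.7 outer w 39.5
  y-10 inner/outer L 18.2 34.4 R -17.7 -34.5  inner w 35.9 outer w 68.9
  y-5 inner/outer L 18.4 25.2 R -17.8 -24.5  inner w 36.2 outer w 49.7
  y0 inner/outer L 18.6 25.2 R -17.9 -24.3  inner w 36.5 outer w 49.5
  y5 inner/outer L 18.8 24.7 R -18.1 -24.1  inner w 36.9 outer w 48.8
  y10 inner/outer L 18.9 24.0 R -18.0 -23.3  inner w 36.9 outer w 47.3
  y14 inner/outer L 18.9 23.0 R -18.0 -21.9  inner w 36.9 outer w 44.9
  y18 inner/o
[... 1182 characters left out ...]
er/outer L 15.7 17.6 R -15.4 -17.2  inner w 31.1 outer w 34.8
  y-30 inner/outer L 15.8 17.8 R -15.3 -17.2  inner w 31.1 outer w 35.0
  y-10 inner/outer L 15.4 33.2 R -14.7 -32.6  inner w 30.1 outer w 65.8
  y-5 inner/outer L 15.3 21.9 R -14.7 -21.0  inner w 30.0 outer w 42.9
  y0 inner/outer L 15.3 21.8 R -14.6 -21.1  inner w 29.9 outer w 42.9
  y5 inner/outer L 15.4 21.8 R -14.6 -21.2  inner w 30.0 outer w 43.0
  y10 inner/outer L 15.5 21.0 R -14.6 -20.6  inner w 30.1 outer w 41.6
  y14 inner/outer L 15.4 18.9 R -14.6 -18.8  inner w 30.0 outer w 37.7
  y18 inner/outer L 15.5 18.4 R -14.5 -17.4  inner w 30.0 outer w 35.8
  y22 inner/outer L 15.4 18.5 R -14.1 -17.4  inner w 29.5 outer w 35.9
```

View pics/w11.png

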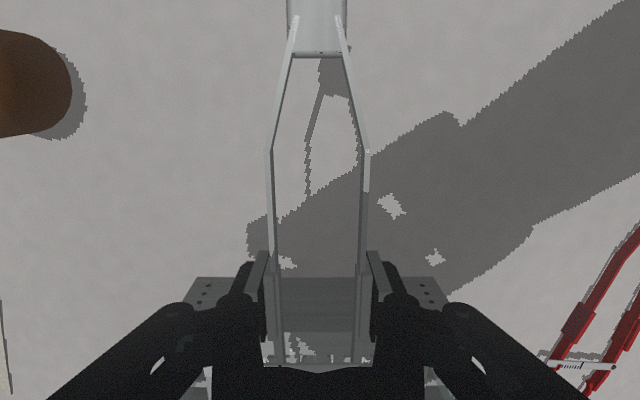

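View pics/side11.png

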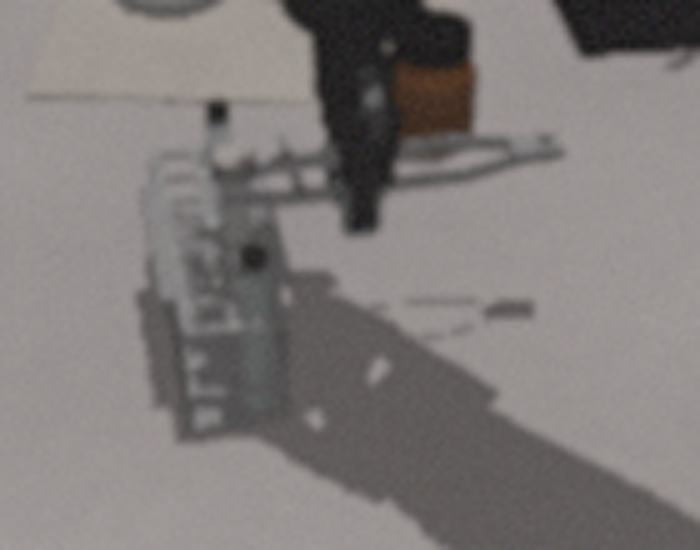

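The arm faces are now parallel (inner width 31.1 mm constant along the arms, 30.0 mm along the pads), which is the geometry of the mark, and the fingers read 40.1 mm. The gauge line itself is hidden from the wrist camera. I'll hold briefly, nudge 1 mm forward, then lift slowly.

Call:
send_rows(motion=[0,0.1,0,0,4.0,0,0,0,0,4.0,0,0,0,0,4.0,0,0,0,0,4.0,0,0,-0.2,0,4.0,0,0,-0.3,0,4.0,0,0,-0.4,0,4.0,0,0,-0.4,0,4.0,0,0,-0.4,0,4.0,0,0,0,0,4.0])

```text
time: 16.65
eef_pos: [0.5157, -0.1971, 0.0545]
tcp_rot: [0.598, 0.802, 0.004, -0.007]
contact_force: [0.7, -0.6, -0.7]
opening: 0.47
```

```bash
python3 jaw.py
```

```text
16.65 [ 0.5157 -0.1971  0.0545] open 40.1143788095641 F [ 0.75 -0.56 -0.72] z [-0.005  0.015 -1.   ] jaws [ 0.5778 -0.1792  0.1194] fdir [ 0.958  0.286 -0.028]
delta [0.01 0.   1.64] TIPS z 0.10245276856450437
```

Still centred (0.1 mm). Continuing to lift.

Call:
send_rows(motion=[0,0,-0.5,0,4.0,0,0,-0.8,0,4.0,0,0,-1,0,4.0,0.02,0,-1,0,4.0,0.02,0,-1,0,4.0,0.02,0,-1,0,4.0,0.02,0,-1,0,4.0,0.02,0,-0.8,0,4.0,0,0,-0.5,0,4.0,0,0,-0.2,0,4.0,0,0,0,0,4.0,0,0,0,0,4.0])

```text
time: 17.85
eef_pos: [0.5162, -0.1975, 0.1409]
tcp_rot: [0.598, 0.802, 0.004, -0.005]
contact_force: [1.2, -0.2, -0.4]
opening: 0.471
```

```bash
python3 jaw.py; python3 shot.py w12; python3 - <<'E'
from h import *
im,d=cams.read_camera("side");np.save("side12.npy",d);cv2.imwrite(f"pics/side12.png",cv2.resize(im[100:240,240:400,::-1],None,fx=4.2,fy=4.2,interpolation=cv2.INTER_CUBIC))
E
```

```text
17.85 [ 0.5162 -0.1975  0.1409] open 40.25075468938083 F [ 1.18 -0.16 -0.39] z [-0.003  0.014 -1.   ] jaws [ 0.5782 -0.1796  0.2059] fdir [ 0.958  0.286 -0.027]
delta [-0.06 -0.03 10.29] TIPS z 0.1889023895097309
17.85 [ 0.51619648 -0.1975403   0.14090717] 0.47132031252202367 [ 1.17879228 -0.16038927 -0.38624919] [-0.00345281  0.01368831 -0.99990035]
```

View pics/side12.png

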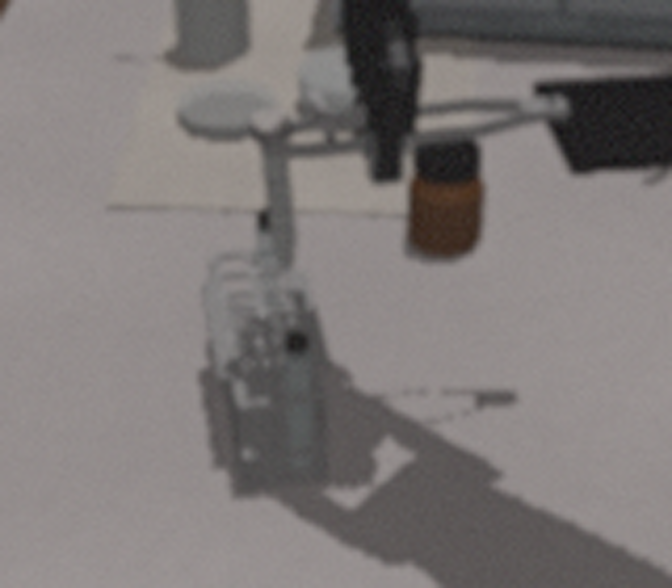

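The tube hangs by its cap clear of the rack: cap at about (265,120) and foot at about (285,265) in the zoomed side view. I'll let it settle, then check its tilt and stillness.

Call:
send_rows(motion=[0,0,0,0,4.0,0,0,0,0,4.0,0,0,0,0,4.0,0,0,0,0,4.0,0,0,0,0,4.0,0,0,0,0,4.0])

```text
time: 18.55
eef_pos: [0.5153, -0.197, 0.1391]
tcp_rot: [0.598, 0.802, 0.004, -0.007]
contact_force: [0.3, -0.3, 0.2]
opening: 0.467
```

```bash
python3 jaw.py; python3 shot.py w13; python3 - <<'E'
from h import *
import pickle
def meas():
    im,d=cams.read_camera("side"); p,T=pose("side")
    v,u=np.mgrid[100:200,285:325]; v=v.ravel();u=u.ravel();dd=d[v,u];k=dd>0
    X=cloud(p,T,np.c_[u,v][k],dd[k]);q=(abs(X[:,0]-.578)<.045)&(abs(X[:,1]+.175)<.035)&(X[:,2]>.085)
    for lo in np.arange(.09,.235,.012):
        s=X[q&(X[:,2]>=lo)&(X[:,2]<lo+.012)&(X[:,0]>.56)]
        if len(s)>3: print(lo.round(3),len(s),"x mid",((s[:,0].min()+s[:,0].max())/2).round(4),"w",np.ptp(s[:,0]).round(4),"ymax",s[:,1].max().round(4))
    return im
meas();print();im=meas()
cv2.imwrite("pics/side13.png",cv2.resize(im[100:240,240:400,::-1],None,fx=4.2,fy=4.2,interpolation=cv2.INTER_CUBIC))
p,T=pose("side")
print("expected vertical tube px cap top/foot in zoom:",((proj(p,T,[[.5782,-.1796,.221],[.5782,-.1796,.102]])-[240,100])*4.2).round(0))
st,d=pickle.load(open("w13.pkl","rb"));p,T=pose("wrist",st);Rt=R.from_quat(st['tcp_rot']).as_matrix()
v,u=np.mgrid[0:366,150:490]; v=v.ravel();u=u.ravel();dd=d[v,u];k=dd>0
Y=(cloud(p,T,np.c_[u,v][k],dd[k])-st['eef_pos'])@Rt*1000
for y0 in (-60,-50,-40,-30,-5,0,5,18):
    q=Y[(Y[:,1]>=y0)&(Y[:,1]<y0+4)&(Y[:,2]>-80)&(Y[:,2]<-62)&(abs(Y[:,0])<35)]
    a=q[q[:,0]>8][:,0];b=q[q[:,0]<-8][:,0]; print(y0,"inner w",(np.percentile(a,5)-np.percentile(b,95)).round(1))
E
```

```text
18.55 [ 0.5153 -0.197   0.1391] open 39.856406535614475 F [ 0.29 -0.32  0.15] z [-0.006  0.015 -1.   ] jaws [ 0.5775 -0.1792  0.204 ] fdir [ 0.958  0.286 -0.029]
delta [-0.13  0.04 10.1 ] TIPS z 0.18709681048291388
18.55 [ 0.51534087 -0.19704238  0.1391035 ] 0.4667026526418556 [ 0.29262439 -0.32073414  0.15096187] [-0.00626793  0.01546947 -0.99986069]
0.102 9 x mid 0.5757 w 0.0105 ymax -0.1836
0.114 18 x mid 0.5764 w 0.0138 ymax -0.1794
0.126 21 x mid 0.5773 w 0.0165 ymax -0.1774
0.138 22 x mid 0.5772 w 0.0151 ymax -0.1757
0.15 22 x mid 0.5775 w 0.0137 ymax -0.1755
0.162 22 x mid 0.5783 w 0.0161 ymax -0.1744
0.174 24 x mid 0.5789 w 0.0136 ymax -0.1725
0.186 18 x mid 0.5797 w 0.0154 ymax -0.1721
0.198 58 x mid 0.5758 w 0.0316 ymax -0.1649
0.21 66 x mid 0.5801 w 0.0234 ymax -0.1646

0.102 10 x mid 0.5748 w 0.0079 ymax -0.1826
0.114 18 x mid 0.5762 w 0.0135 ymax -0.1796
0.126 19 x mid 0.576 w 0.0136 ymax -0.1782
0.138 26 x mid 0.5768 w 0.0156 ymax -0.1766
0.15 22 x mid 0.5774 w 0.0137 ymax -0.1742
0.162 24 x mid 0.5784 w 0.016 ymax -0.1746
0.174 22 x mid 0.5791 w 0.0136 ymax -0.1701
0.186 17 x mid 0.58 w 0.0159 ymax -0.1726
0.198 58 x mid 0.576 w 0.0316 ymax -0.1646
0.21 64 x mid 0.5801 w 0.0239 ymax -0.1638
expected vertical tube px cap top/foot in zoom: [[274. 115.]
 [280. 278.]]
-60 inner w 31.0
-50 inner w 31.0
-40 inner w 31.0
-30 inner w 31.1
-5 inner w 29.9
0 inner w 30.0
5 inner w 30.1
18 inner w 30.0
```

View pics/side13.png

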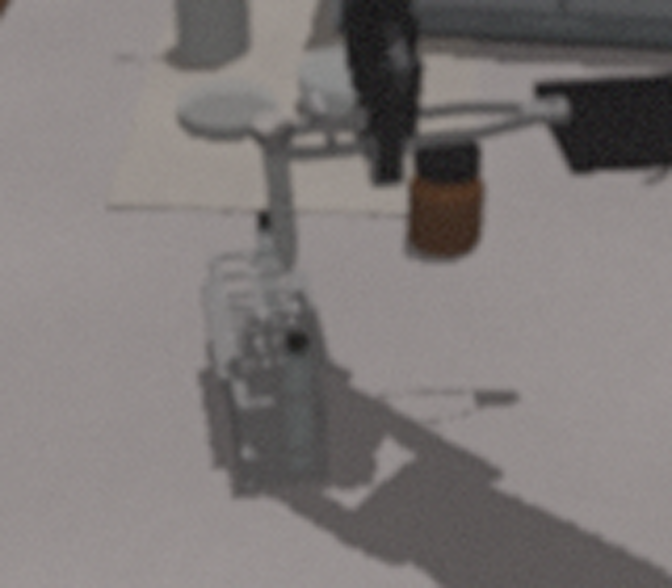

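View pics/w13.png

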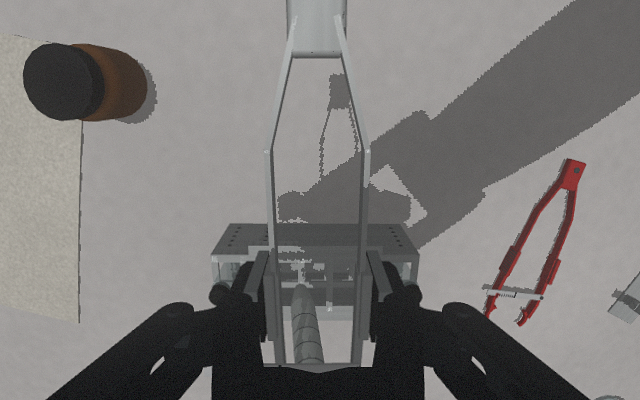

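The tube is still between two pictures and leans about 5–6°. The cap underside is near 0.207 m and the foot near 0.10 m, above the 70 mm rack. The arms are parallel (on the mark), so I'm handing in.

```bash
python3 -c "
from h import *
print(workorder.sign_off())"
```

```text
the job is handed in; nothing more can be done
None
```

I picked up the steel forceps, squeezed them to the mark around the middle tube about 8 mm under its cap, lifted the tube clear and handed in at about 18.7 s. It was hanging still by its cap when I handed in; no verdict was reported.

**Last checks**
- **On the mark:** the fingers read 39.9–40.1 mm. Wrist depth showed the arms parallel, 31.0 mm apart inside, which is the geometry of the 20 mm mark.
- **Tube height:** the cap underside was at about 0.207 m and the foot at about 0.10 m, well above the 70 mm rack.
- **Tube attitude:** two side pictures in a row showed it still, leaning about 5–6° (limit 14°).
- **Gripper and tube:** the fingers hold the pads about 65 mm behind the tube.
- **Bystanders:** I saw no change in the stoppered tubes or the jar. The beaker was not checked again after the forceps were picked up, but the arm never worked near it.

**What failed or disagreed**
- **Fingertip offset:** the fingertips sit about 46 mm behind the reported TCP. My first closing was therefore on air above the forceps; I found this from depth images, reopened, went lower and gripped.
- **Gauge line hidden:** at the final grip the gripper body hides the engraved line from the wrist camera. The mark was checked by pad width and arm parallelism, not by seeing index and line meet.

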